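# Dip-test the clinic's disinfectant tank

## Robot

A 6-joint arm with a two-finger parallel gripper is mounted at the origin on the work surface. World frame = base frame: x ahead of the robot, y to its left, z up, the work surface at z = 0. Lengths are in mm, angles in degrees, forces in N, time in s.
With the tool pointing down it reaches from about 350 to 850 mm from the base axis. Payload 8.1 kg.
Tool frame: the origin (TCP) lies between the finger pads; the fingertips stand 8 mm ahead of it and the grasp point (between the pads) lies 11 mm behind it (r.tip_extent is the distance from the TCP to the fingertips, in mm); z points along the fingers, y is the direction in which the jaws open and shut (so a half turn about z gives the same grasp; the last joint's range is limited). The gripper opens to 85 mm and grips with 20 to 120 N. Pads are 22 mm wide; open, the fingers measure 114 mm over their backs; the gripper's body (76 mm by 85 mm) begins 54 mm behind the grasp point. The pads swing forward as they close: fully open they stand 13 mm farther back than shut.
Start: joints at [-4.893, 7.471, 85.268, -0, 87.261, -4.893], TCP at [600.004, 0.022, 239.292] pointing down, gripper open.
Joint ranges: [-169.43, 169.43], [-51.17, 129.36], [1.28, 143.12], [-76.62, 256.62], [0, 156.53], [-152.29, 152.29]. Speed limits (degrees/s): [136.94, 136.94, 159.86, 180, 180, 180].

## Interface

Orientations are given as [roll, pitch, yaw] about the fixed x, y, z axes, in that order (R = Rz(yaw) Ry(pitch) Rx(roll)).
In Python, from bench import sensors, viewer, hand_in, r gives the robot as it stands. The module is installed in compiled form; this text tells all that it offers.
- The arm moves only by the tool move_arm, never from a script. Its argument "rows" is a list that holds one entry, the list of rows, each a list of 6 numbers: the shift along the tool's x, y, z in m, then the turn, a rotation vector about the tool's x, y, z in degrees. In form: [[[tx, ty, tz, rx, ry, rz], ...]]. A call has 1 to 20 rows; each row is the pose to reach, as a shift and turn from the pose commanded when the call began, along the tool's axes at that moment; what a row does not reach only later rows make up. A row lasts 1/10 s, in which the tool goes at most 50 mm and 8.59 degrees, less where a joint would pass 70% of its speed; a pose out of reach is approached as far as the arm can. A call with a gripper value outside its range is refused whole. "grip" is the opening, from 0 (shut) to 1 (fully open), set as the call begins (left out, the last holds). The fingers move at their own pace and stop on an object; "newtons" is the grip in N (left out, the last holds). Time passes only in rows, so rows that repeat a pose let the fingers close. It gives the time, the measured TCP pose, the force and the opening at its end, in the units of the state.
- sensors.sense(): the state, without advancing time (a new reading comes with each control period).
- viewer.snapshot(name): name is "scene" or "side" or "wrist"; returns a dict with "color" (480x640x3 uint8, red, green, blue), "camera_matrix" (3x3 intrinsics, pixels), "k1" (the pictures are not rectified: a ray, as slopes to the right and down, at radius r is drawn at 1 + k1 r^2 times it, then the intrinsics apply), "R" (3x3) and "t" (3): a world point X has camera coordinates R X + t. Camera axes: x right, y down, z forward; pixel columns grow to the right and rows downward; lengths in mm; the calibration is good to about 2 mm. A picture is of the moment at which its call begins. There is no depth.
- hand_in(): hands the job in, once; it reports no verdict.
The state is a dict: "time": time; "joint_pos": joint angles; "qd": joint speeds; "joint_efforts": joint torques, N m; "tool_pos": TCP position; "tcp_rot": TCP orientation; "ft_force": force on the tool from outside, world axes, zero at the start; "wrist_torque": the same for the moment, N m; "finger_gap": finger opening in mm.
Only numpy, scipy, OpenCV 4.12 (cv2) and the standard library are available. Lean on these libraries where they do the work, as an engineer would, in place of code of your own. Each camera call takes 0.05 s, during which the arm holds its last target.

## Task

Check the disinfectant in the white tank: push the dispenser's orange spring slide all the way to push the test rod out at the mouth, let the slide spring back, and draw the rod out by its handle. Slide the rod down the tank's slanting dip tube until its blue collar sits on the tube's mouth, without ramming it, leave it there for about a second and draw it out again, never laying its tip on the desk. Finish while still holding the rod in the gripper, still and level, coloured pads up, its tip a few centimetres above the middle of the steel kidney dish and touching nothing; leave everything else on the desk where it is.

Things in the scene. Friction and masses are not known exactly. Their poses are not given: they have to be found in the camera images.
- rod: rigid plastic dip-test rod, 172 mm long, 32 g. Origin: on its axis at the front face of the blue collar (disc 26 mm across, x = 0 to -6 mm); x runs along the axis to the tip, z is the side with the coloured pads. White round shaft 8 mm thick from x = 0 to +96 mm, last 5 mm tapered, three coloured pads on its z side near the tip. At the start it lies level in the dispenser, pads up
- rod_tip (a point): the very tip of the rod, on its axis, 96 mm ahead of the collar's front face
- dispenser: rod dispenser, fixed: grey block 190 x 50 mm on a black foot 64 mm wide, with a clear-roofed channel for one rod along its middle line. Origin: on the desk under the middle line, 60 mm behind the mouth; x points from the mouth (x = -60 mm) to the closed back (x = +132 mm), so the rod leaves towards -x; z up. Channel floor 45 mm above the desk, 29 mm wide inside; roof top 76 mm
- ejector (a joint): the dispenser's orange spring slide: travel in m, 0 at rest, 0.056 fully pushed (towards the mouth, the dispenser's -x). Its fork bears on the rod's collar and pushes the rod along; fully pushed, the handle stands about 50 mm out of the mouth. The spring takes 3 N to start and 7 N fully pushed and brings the slide home when let go; the rod stays out
- ejector_face (a point): middle of the back face of the slide's orange thumb tab, the face to push on (towards the dispenser's -x); moves with the slide. The tab is 12 mm long, 28 mm wide and stands 81 to 99 mm above the desk, over the roof (76 mm); at rest this face is at x = +43 mm in the dispenser's frame, with clear flat roof behind it
- tank: white plastic tank with a blue screw cap on top, fixed, 220 mm long (x), 170 mm wide (y), top 135 mm high, cap to 157 mm. Origin: on the desk under its middle; its front (x = -110 mm) has a sloping face, from which the dip tube stands out 30 mm, on the middle line; the tube's mouth is at x = -103 mm; z up
- port: the tank's grey dip tube, fixed to the tank. Origin: centre of the tube's mouth, 107 mm above the desk; z points straight out of the tube along its axis, which rises 35 degrees above level, away from the tank. Straight, 100 mm deep, 11 mm inside, widening over the last 12 mm to 19 mm inside and 25 mm outside at the lip. The rod is fully in when its collar's front face meets the mouth
- dish: small steel kidney dish, loose, 176 mm long (x), 90 mm wide (y), rim 36 mm high; origin under its middle, on the desk
- tape: roll of grey medical tape lying flat, 68 mm across, 25 mm high; leave it alone
- spray: white bottle with blue cap, 72 mm across, 190 mm high; leave it alone
- wipes: wipes canister with green band, 88 mm across, 150 mm high; leave it alone
- mouse: black computer mouse, 105 x 62 mm; leave it alone
- marker: white and blue marker pen lying on the desk, 130 mm long; leave it alone
- stapler: blue and black stapler, 130 x 36 mm; leave it alone
- pencup: grey cup, 76 mm across, 95 mm high; leave it alone
- rod_handle (a point): middle of the rod's white handle, on the rod's axis, 41 mm behind the collar's front face. The handle is a flat-sided bar from x = -6 to -76 mm in the rod's frame, 14 mm wide (y, the width to grip) and 26 mm high (z). At the start it is wholly under the clear roof, its end 4 mm inside the mouth, and cannot be gripped
- outfeed (a point): centre of the dispenser's mouth at the height of the rod's axis, 58 mm above the desk. From here a steel rail 12 mm wide and 8 mm thick, top 45 mm above the desk, runs 65 mm out (dispenser's -x) and carries the handle; both its sides are free for fingers down to the desk. Blue posts beside the mouth reach 25 mm either side of the middle line and up to 76 mm
Things that resemble listed ones, but are neither listed nor needed, are in the scene too. Leave any yellow look-alike of the dish alone.

How it is judged (in metres and radians):
On the way, in this order (a step that is already met when the one before it is completed fails the run):
1. the slide has been pushed all the way and the rod's handle is out (value of joint ejector above 0.05 m and x of rod in the frame of dispenser below -0.022 m), for 0.1 s.
2. the slide has sprung back and the rod, held in the fingers, is drawn clear of the dispenser (value of joint ejector below 0.008 m and contact force between the fingers and rod above 0.5 N and distance between rod_tip and dispenser above 0.08 m and (x of rod_tip in the frame of dispenser below -0.062 m or z of rod_tip in the frame of dispenser above 0.1 m)), for 0.1 s.
3. the rod is down the tank's dip tube with its collar on the mouth, for half a second (z of rod in the frame of port below 0.004 m and distance between rod and port below 0.008 m and angle between the x axis of rod and the z axis of port, either way round below 0.1 rad and contact force between the fingers and rod above 0.5 N), for 0.5 s.
4. the rod is drawn right out of the tube, still held (distance between rod_tip and port above 0.03 m and z of rod_tip in the frame of port above 0.01 m and contact force between the fingers and rod above 0.5 N), for 0.1 s.
At the end, for the whole second after the job is handed in: The program ends holding: the fingers grip the rod, at rest, level with pads up (z axis within 0.17 rad of vertical), its tip within 45 mm of the dish's middle seen from above and 45 to 180 mm above the desk, touching neither dish, tank nor dispenser; the slide is home (below 8 mm) (contact force between the fingers and rod above 0.5 N and angle between rod's own z axis and vertical below 0.17 rad and horizontal distance between rod_tip and dish below 0.045 m and height (world z) of rod_tip between 0.045 and 0.18 m and linear speed of rod below 0.02 m/s and contact force between rod and dish below 0.1 N and contact force between rod and tank below 0.1 N and contact force between rod and dispenser below 0.1 N and value of joint ejector below 0.008 m); the arm keeps its last pose, push and grip.
It fails at once if the rod is rammed into the tube or against the tank (over 40 N) (contact force between rod and tank above 40 N).
It fails at once if the rod's tip is laid on the desk (height (world z) of rod_tip below 0.012 m).
It fails at once if the kidney dish is pushed away (over 30 mm) (distance of dish from where it was at the start of the episode above 0.03 m).
It fails at once if another thing on the desk is moved (over 30 mm) (distance of any of tape, spray, wipes, mouse, marker, stapler, pencup from where it was at the start of the episode above 0.03 m).
It also fails if it takes over 62 s, if anything falls off the work surface, if the arm or the gripper's body presses on something with over 40 N, if the wrist force passes 120 N, or if a joint passes its speed limit or range.

## Working session

There is one attempt and no reset: what is moved stays moved. The work goes in short steps, Python scripts to look and compute and a tool call to move; the robot and the scene stay as the last step left them, time stands still between calls to the robot, and variables do not carry over. Pictures are saved under pics/ and viewed, and the job is handed in when it is done.

Besides the shell and the picture viewer there is one more tool, called after "Call:" as name(argument=value, ...) on one line, values as JSON. move_arm: Moves the arm, as the interface text tells. Its arguments: {"type":"object","properties":{"rows":{"type":"array","items":{"type":"array","items":{"type":"array","items":{"type":"number"}}}},"grip":{"type":"number"},"newtons":{"type":"number"}},"required":["rows"]}

```bash
mkdir -p pics
cat > h.py <<'E'
import numpy as np, cv2, pickle, sys
from bench import sensors, viewer, hand_in, r
def snap(cam,name):
    s=viewer.snapshot(cam); cv2.imwrite(f'pics/{name}.png',s['color'][:,:,::-1]); pickle.dump({k:s[k] for k in s},open(f'pics/{name}.pkl','wb')); return s
E
python3 - <<'E'
from h import *
for c in ['scene','side','wrist']:
    s=snap(c,c+'0'); print(c,s['camera_matrix'],s['k1'],s['R'],s['t'])
print(sensors.sense())
E
```

```text
scene [[569.35448961   0.         320.76520758]
 [  0.         569.35448961 244.48895007]
 [  0.           0.           1.        ]] -0.17815347792287894 [[-0.4939242   0.86924718  0.02117135]
 [ 0.59268196  0.35439034 -0.72328112]
 [-0.636213   -0.34469818 -0.69022909]] [ 281.91503413 -208.10688104 1749.95648945]
side [[567.41170616   0.         317.18060324]
 [  0.         567.41170616 233.63559584]
 [  0.           0.           1.        ]] 0.05446741675846847 [[ 0.76622562 -0.64236247 -0.01639406]
 [-0.35924423 -0.40708288 -0.83977801]
 [ 0.53276813  0.6493489  -0.54268234]] [-383.60790992  245.73431445 1055.87776616]
wrist [[411.78539251   0.         322.12224742]
 [  0.         411.78539251 239.15442409]
 [  0.           0.           1.        ]] -0.013934625392465368 [[ 9.99998489e-01  4.04729778e-04 -1.69060968e-03]
 [ 9.10977729e-04 -9.50296473e-01  3.11345119e-01]
 [-1.48056978e-03 -3.11346188e-01 -9.50295406e-01]] [-600.06006102  -41.32916171  379.29324976]
{'time': 0.15, 'joint_pos': array([-4.89046814e+00,  7.50541376e+00,  8.53156987e+01,  1.56577707e-03,
        8.72625315e+01, -4.89400403e+00]), 'qd': array([ 0.00743552, -0.10397992, -0.22712291,  0.00128558,  0.01790366,
        0.0817848 ]), 'joint_efforts': array([ 1.01583330e-03, -5.70061326e+01, -5.01160097e+01, -1.39109225e-04,
        9.69119486e-03, -7.10949371e-05]), 'tool_pos': array([5.99579309e+02, 9.52501249e-02, 2.38475644e+02]), 'tcp_rot': array([-1.79916794e+02, -8.69406918e-03,  9.00034537e+01]), 'ft_force': array([-0.11463145, -0.83233027, -0.04742397]), 'wrist_torque': array([ 0.0113204 ,  0.03364582, -0.02086204]), 'finger_gap': 85.34016655138402}
```

View pics/scene0.png

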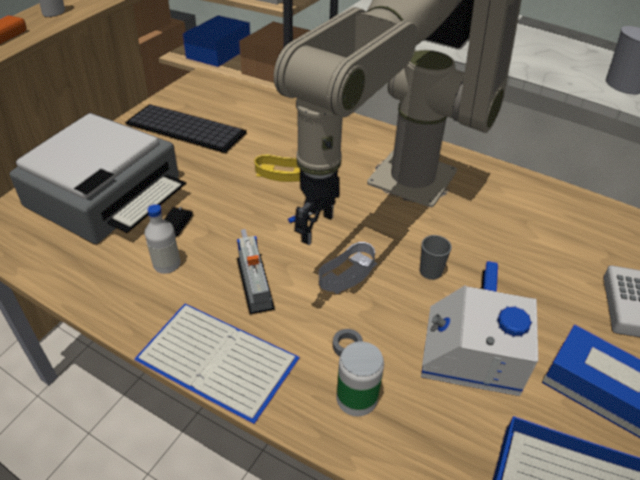

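View pics/side0.png

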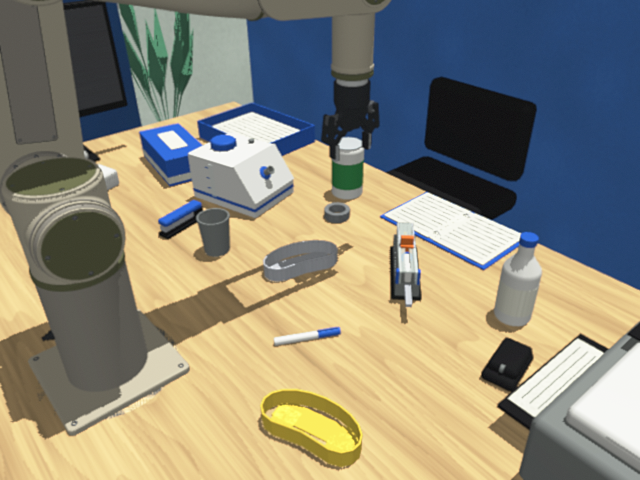

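View pics/wrist0.png

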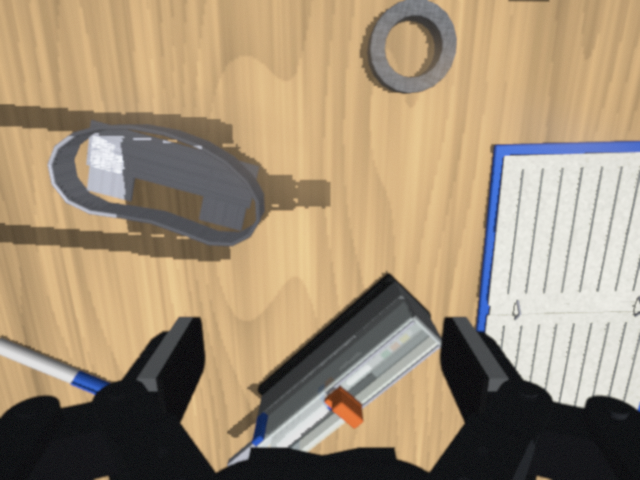

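The dispenser is near scene (255,270), side (405,265) and wrist (340,390). The tank is at scene (480,335), and the steel dish is near scene (347,268). I'll zoom in next.

```bash
cat >> h.py <<'E'
def und(s,uv):
    K=s['camera_matrix'];k=s['k1']
    p=cv2.undistortPoints(np.array([[uv]],float),K,np.array([k,0,0,0.]))[0,0]
    d=s['R'].T@np.array([p[0],p[1],1.]); return -s['R'].T@s['t'], d/np.linalg.norm(d)
def tri(obs):
    A=np.zeros((3,3));b=np.zeros(3);L=[]
    for s,uv in obs:
        c,d=und(s,uv);M=np.eye(3)-np.outer(d,d);A+=M;b+=M@c;L.append((c,d))
    X=np.linalg.solve(A,b)
    return X,[round(float(np.linalg.norm((np.eye(3)-np.outer(d,d))@(X-c))),1) for c,d in L]
def plane(s,uv,z):
    c,d=und(s,uv); return c+d*(z-c[2])/d[2]
def proj(s,X):
    X=np.atleast_2d(np.array(X,float)); 
    p,_=cv2.projectPoints(X,cv2.Rodrigues(s['R'])[0],s['t'],s['camera_matrix'],np.array([s['k1'],0,0,0.])); return p[:,0]
def load(n): return pickle.load(open(f'pics/{n}.pkl','rb'))
def crop(n,x0,y0,w,h,f,out):
    im=cv2.imread(f'pics/{n}.png')[y0:y0+h,x0:x0+w]; cv2.imwrite(f'pics/{out}.png',cv2.resize(im,None,fx=f,fy=f,interpolation=cv2.INTER_CUBIC))
E
python3 - <<'E'
from h import *
a=[]
for n,x,y in [('scene0',205,225),('side0',350,210),('scene0',410,270),('side0',180,130)]:
    im=cv2.imread(f'pics/{n}.png')[y:y+100,x:x+133]; a.append(cv2.resize(im,(400,300),interpolation=cv2.INTER_CUBIC))
cv2.imwrite('pics/m1.png',np.vstack([np.hstack(a[:2]),np.hstack(a[2:])]))
E
```

```text
(no output)
```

View pics/m1.png

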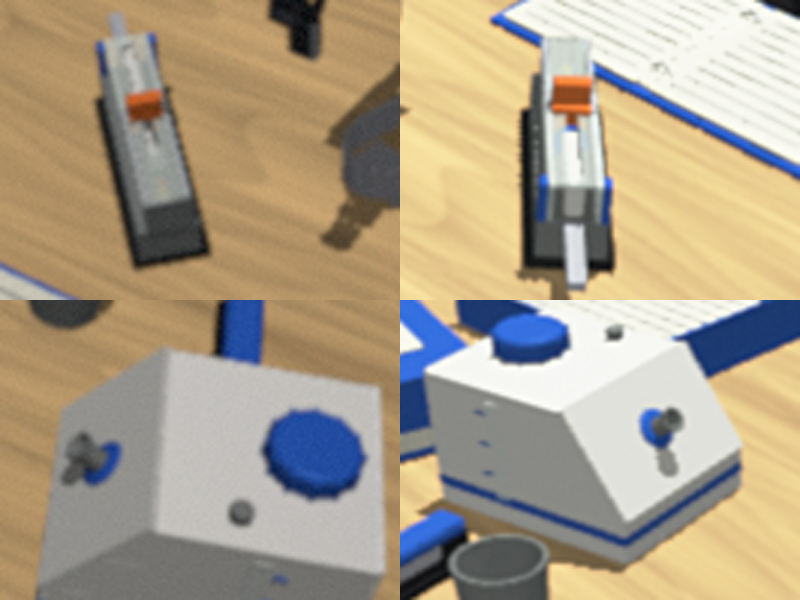

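```bash
python3 - <<'E'
from h import *
sc,si,w=load('scene0'),load('side0'),load('wrist0')
f=lambda x,y,X,Y,ox=0,oy=0:(x+(X-ox)/3.0075,y+(Y-oy)/3)
S=lambda X,Y:f(205,225,X,Y); D=lambda X,Y:f(350,210,X,Y,400)
T=lambda X,Y:f(410,270,X,Y,0,300); U=lambda X,Y:f(180,130,X,Y,400,300)
print('rail',tri([(sc,S(115,15)),(si,D(576,287))]))
print('mouthL',tri([(sc,S(106,42)),(si,D(607,187))]))
print('mouthR',tri([(sc,S(152,37)),(si,D(547,180))]))
print('tabtop', tri([(sc,S(142,96)),(si,D(573,80)),(w,(345,402))]))
print('backtop',tri([(sc,S(147,207)),(si,D(591,42))]),tri([(sc,S(190,200)),(si,D(545,40))]))
print('tank corners',tri([(sc,T(168,350)),(si,U(562,412))]),tri([(sc,T(155,530)),(si,U(685,342))]))
print('tube mouth',tri([(sc,T(75,450)),(si,U(677,415))]))
print('cap',tri([(sc,T(315,440)),(si,U(530,327))]))
c,d=und(w,(320,240));print(c)
for uv in [(55,165),(262,200),(100,127),(240,243)]: print(plane(w,uv,36))
E
python3 - <<'E'
from h import *
crop('wrist0',20,90,320,180,2.5,'dz'); crop('wrist0',200,260,280,220,2.7,'wz')
E
```

```text
rail (array([ 503.37285772, -276.09732537,   42.09853799]), [1.4, 1.4])
mouthL (array([ 564.61540187, -242.05766282,   74.923526  ]), [3.9, 3.9])
mouthR (array([ 540.00561556, -211.22883475,   75.63227738]), [3.0, 3.0])
tabtop (array([ 620.10037966, -159.30602439,   95.62929781]), [4.4, 3.5, 6.4])
backtop (array([ 697.63463157, -108.99495578,   73.98605354]), [3.4, 3.4]) (array([674.29308369, -84.17483221,  73.84977721]), [2.4, 2.4])
tank corners (array([486.84221869, 314.05056325, 134.61459362]), [2.9, 2.9]) (array([648.85266683, 360.62167166, 135.73982478]), [4.1, 4.1])
tube mouth (array([586.09615662, 285.45671095, 108.69030435]), [1.2, 1.2])
cap (array([536.18073411, 436.56438711, 157.64824667]), [1.9, 1.9])
[600.6583744   79.05941314 372.29379823]
[381.77939086  32.44906464  36.        ]
[549.97987632   3.19287742  36.        ]
[423.85835143  62.35089057  36.        ]
[529.27954907 -34.6803261   36.        ]
```

View pics/dz.png

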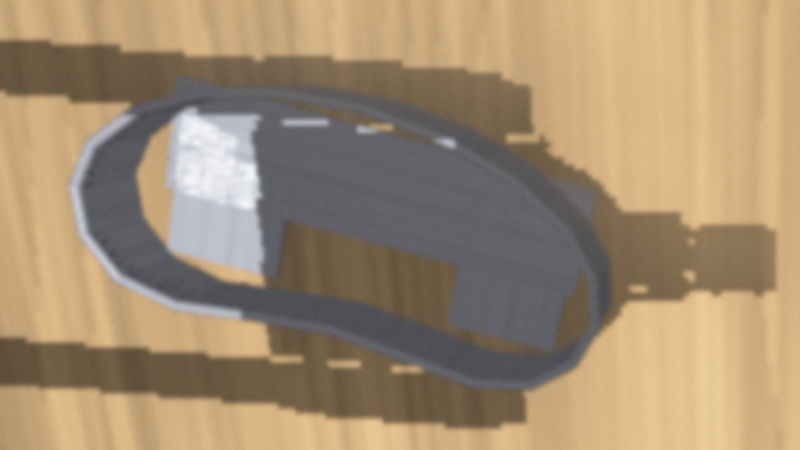

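View pics/wz.png

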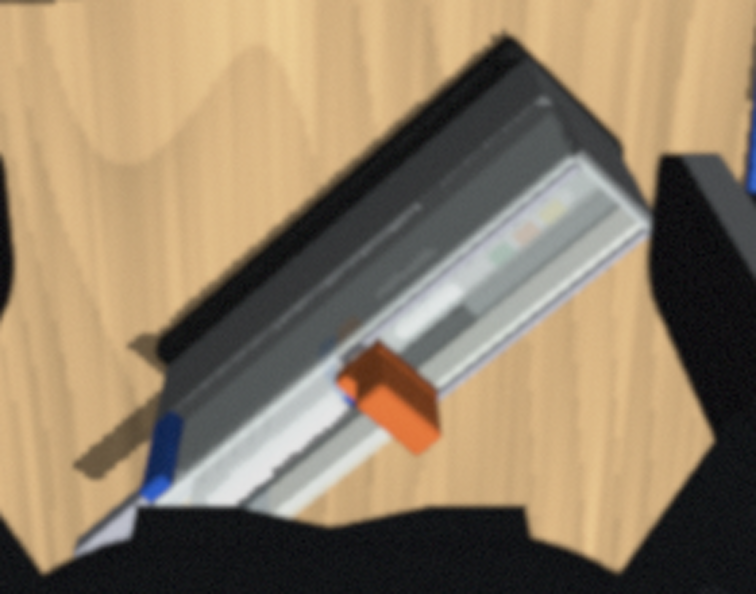

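The triangulated corners match the given heights of 76, 135, 157 and 107 mm. The dispenser has yaw of about 44° with its mouth near (552,-227). The tank has yaw of about 107° with the tube mouth near (586,285). I'll refine both with wrist camera views, tank first.

Call:
move_arm(rows=[[[0.05,0.005,-0.01,0,0,-6],[0.1,0.01,-0.02,0,0,-12],[0.15,0.02,-0.03,0,0,-17],[0.15,0.02,-0.03,0,0,-17],[0.15,0.02,-0.03,0,0,-17],[0.15,0.02,-0.03,0,0,-17]]], grip=0)

```text
time: 0.75
tool_pos: [619.7, 149.3, 268.5]
tcp_rot: [-179.9, 0.0, 107.0]
ft_force: [-0.3, 0.1, -0.2]
finger_gap: 0.4
```

Run:
```python
from h import *
s=snap('wrist','wt1'); x=sensors.sense(); print(x['time'],x['joint_pos'],x['tool_pos'],x['tcp_rot'])
```

```text
0.8 [ 8.90638954e+00  1.27474575e+01  7.63412033e+01 -2.90630220e-02
  9.09897975e+01 -8.00375869e+00] [619.70618721 148.75590999 268.51257483] [-1.79918260e+02  1.78519181e-02  1.06909679e+02]
```

View pics/wt1.png

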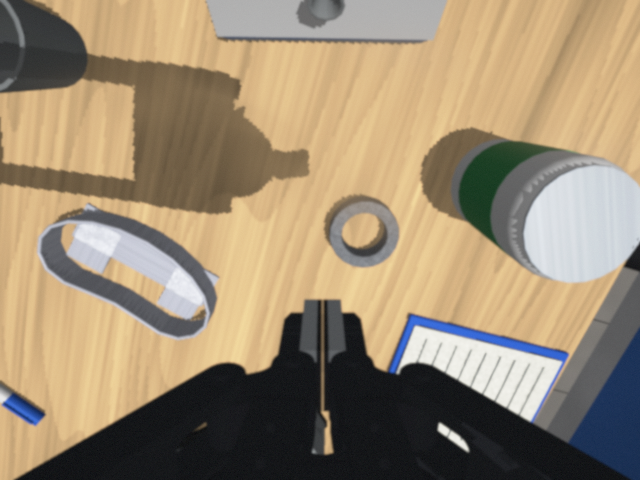

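The wrist view shows the tube at (325,8), the dish centred near (130,270) and the tape at (363,232). I'll move closer to the tank.

Call:
move_arm(rows=[[[0.03,0,-0.01,0,0,0],[0.07,0,-0.02,0,0,0],[0.1,0,-0.03,0,0,0],[0.1,0,-0.03,0,0,0],[0.1,0,-0.03,0,0,0]]])

```text
time: 1.3
tool_pos: [590.9, 244.7, 299.3]
tcp_rot: [180.0, 0.0, 107.0]
ft_force: [0.3, -0.9, -0.8]
finger_gap: 0.2
```

Run:
```python
from h import *
s=snap('wrist','wt2'); x=sensors.sense(); print(x['time'],x['joint_pos'],x['tool_pos'],x['tcp_rot'])
```

```text
1.35 [ 1.78678566e+01  1.27185325e+01  7.32570447e+01 -3.69775535e-02
  9.40687883e+01  9.49867598e-01] [590.96397832 244.06347348 298.73415264] [-1.79956253e+02  3.76167639e-02  1.06915394e+02]
```

View pics/wt2.png

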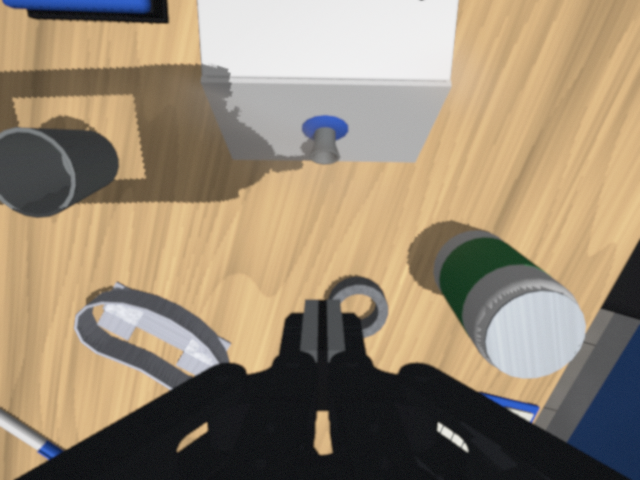

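Call:
move_arm(rows=[[[0.03,0.03,0,0,0,0],[0.06,0.06,0,0,0,0],[0.06,0.06,0,0,0,0],[0.06,0.06,0,0,0,0]]])

```text
time: 1.75
tool_pos: [630.9, 319.2, 296.8]
tcp_rot: [-179.8, 0.1, 106.9]
ft_force: [-0.9, 0.2, -0.6]
finger_gap: 0.1
```

Run:
```python
from h import *
s=snap('wrist','wt3'); x=sensors.sense(); print(x['time'],x['joint_pos'],x['tool_pos'],x['tcp_rot'])
```

```text
1.8 [ 2.26675591e+01  2.37999817e+01  5.99382018e+01 -3.50292263e-02
  9.63736292e+01  5.75590789e+00] [630.95916971 318.76726807 298.14030004] [-1.79892244e+02  4.58583268e-02  1.06907840e+02]
```

View pics/wt3.png

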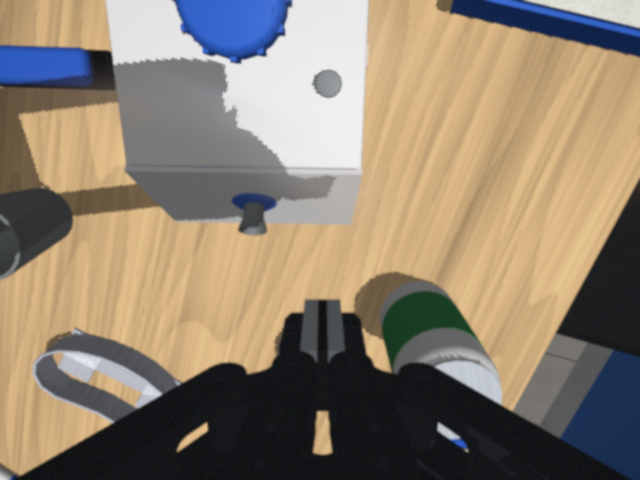

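In wt2 the tube mouth is at about (323,157), with the tank's top front edge from (202,78) to (451,83). In wt3 the mouth is at about (252,228), with the edge from (126,170) to (361,171). I'll zoom in on both.

Run:
```python
from h import *
a=[]
for n,x,y in [('wt2',283,100),('wt3',212,170)]:
    im=cv2.imread(f'pics/{n}.png')[y:y+75,x:x+80]; a.append(cv2.resize(im,None,fx=5,fy=5,interpolation=cv2.INTER_CUBIC))
cv2.imwrite('pics/m2.png',np.hstack(a))
```

```text
(no output)
```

View pics/m2.png

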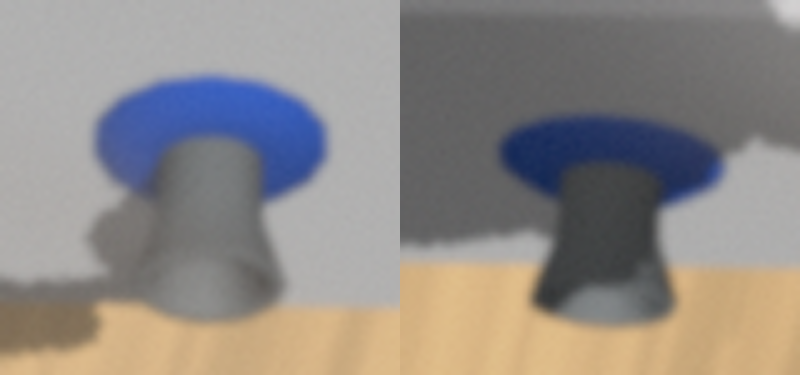

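```bash
cat > tank.py <<'E'
from h import *
from scipy.optimize import least_squares
sc,si,w2,w3=[load(n) for n in('scene0','side0','wt2','wt3')]
f=lambda x,y,X,Y,ox=0,oy=0:(x+(X-ox)/3.0075,y+(Y-oy)/3)
T=lambda X,Y:f(410,270,X,Y,0,300); U=lambda X,Y:f(180,130,X,Y,400,300)
print('mouth w',tri([(w2,(325.2,157.4)),(w3,(252.8,229.8))]))
print('mouth all',tri([(w2,(325.2,157.4)),(w3,(252.8,229.8)),(sc,T(75,450)),(si,U(677,415))]))
print('corners w',tri([(w2,(202,78)),(w3,(126,170))]),tri([(w2,(451,83)),(w3,(361,171))]))
obs=[(w2,(325.2,157.4),'m'),(w3,(252.8,229.8),'m'),(sc,T(75,450),'m'),(si,U(677,415),'m'),
(w2,(202,78),'L'),(w3,(126,170),'L'),(w2,(451,83),'R'),(w3,(361,171),'R'),(sc,T(168,350),'L'),(si,U(562,412),'L'),(sc,T(155,530),'R'),(si,U(685,342),'R')]
def res(p):
    x,y,yaw,cx=p; c,s=np.cos(yaw),np.sin(yaw); o=[]
    for cam,uv,k in obs:
        P={'m':(-103,0,107),'L':(cx,85,135),'R':(cx,-85,135)}[k]
        X=[x+c*P[0]-s*P[1],y+s*P[0]+c*P[1],P[2]]
        o.append(proj(cam,X)[0]-uv)
    return np.array(o).ravel()
# tank +y is left when facing +x: yaw 107 -> +y = (-.956,-.29)
q=least_squares(res,[560,390,np.radians(107),-60],loss='soft_l1'); print(q.x,np.degrees(q.x[2]));print(res(q.x).reshape(-1,2).round(1))
x,y,yaw,_=q.x; print('mouth',x-103*np.cos(yaw),y-103*np.sin(yaw))
E
python3 tank.py
```

```text
mouth w (array([582.19278858, 282.88522654, 104.53722793]), [0.3, 0.3])
mouth all (array([583.6151711 , 284.1820818 , 108.48201598]), [1.6, 1.4, 2.1, 2.5])
corners w (array([488.15884501, 312.61223075, 141.57462144]), [0.7, 0.7]) (array([648.02603778, 359.06501787, 135.45564319]), [0.1, 0.1])
[553.42614021 382.37948589   1.85449805 -48.84145331] 106.25491128801487
[[ 0.  -0.6]
 [ 0.   0.5]
 [-0.8 -0.8]
 [-1.1  1.1]
 [-0.6  1.5]
 [-0.6 -1.9]
 [ 0.8 -0. ]
 [ 1.  -0.1]
 [-1.9 -0.3]
 [-1.  -0.2]
 [-2.5  0.8]
 [-1.1 -0.2]]
mouth 582.2570048031614 283.4968218539898
```

Call:
move_arm(rows=[[[-0.04,-0.02,0,0,0,5],[-0.08,-0.04,0,0,0,10],[-0.12,-0.062,0,0,0,15],[-0.16,-0.083,0,0,0,20],[-0.2,-0.104,0,0,0,25],[-0.24,-0.124,0,0,0,30],[-0.28,-0.145,0,0,0,35],[-0.32,-0.166,0.005,0,0,40],[-0.36,-0.187,0.01,0,0,45],[-0.4,-0.207,0.015,0,0,50],[-0.44,-0.228,0.02,0,0,55],[-0.48,-0.249,0.02,0,0,60],[-0.519,-0.269,0.02,0,0,62.7],[-0.519,-0.269,0.02,0,0,62.7],[-0.519,-0.269,0.02,0,0,62.7],[-0.519,-0.269,0.02,0,0,62.7]]])

```text
time: 3.4
tool_pos: [524.5, -254.3, 279.9]
tcp_rot: [180.0, -0.0, 44.3]
ft_force: [-0.7, -0.7, -1.2]
finger_gap: 0.1
```

Run:
```python
from h import *
s=snap('wrist','wd1'); x=sensors.sense(); print(x['time'],x['joint_pos'],x['tool_pos'],x['tcp_rot'])
```

```text
3.45 [-3.08525093e+01  4.01948389e+00  8.47436269e+01  1.05708902e-02
  9.11924126e+01  1.48163142e+01] [ 524.85890763 -253.81476069  279.8523353 ] [ 1.79959705e+02 -2.15906300e-02  4.43314081e+01]
```

View pics/wd1.png

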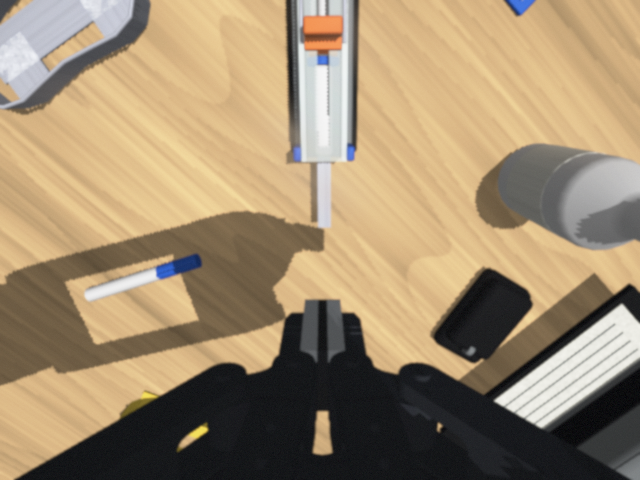

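The dispenser is nearly aligned with the tool. The mouth is at (324,160), the rail end at (323,226) and the tab at (323,33). I'll take one more view further forward.

Call:
move_arm(rows=[[[0.04,0,0,0,0,0],[0.08,0,0,0,0,0],[0.12,0,0,0,0,0],[0.13,0,0,0,0,0],[0.13,0,0,0,0,0],[0.13,0,0,0,0,0]]])

```text
time: 4.05
tool_pos: [617.7, -163.3, 279.3]
tcp_rot: [-180.0, 0.0, 44.4]
ft_force: [-0.3, -0.4, -0.0]
finger_gap: 0.1
```

Run:
```python
from h import *
s=snap('wrist','wd2'); x=sensors.sense(); print(x['time'],x['joint_pos'],x['tool_pos'],x['tcp_rot'])
a=[]
for n,x,y,h in [('wd2',260,60,250),('wd1',260,0,250)]:
    im=cv2.imread(f'pics/{n}.png')[y:y+h,x:x+130]; a.append(cv2.resize(im,None,fx=3,fy=2.4,interpolation=cv2.INTER_CUBIC))
cv2.imwrite('pics/m3.png',np.hstack(a))
```

```text
4.1 [-1.94521929e+01  1.27841768e+01  7.51756054e+01 -3.15226958e-02
  9.20487212e+01  2.62402680e+01] [ 617.49634587 -163.99587639  279.39089341] [1.79993698e+02 3.20158153e-02 4.43064128e+01]
```

View pics/wd2.png

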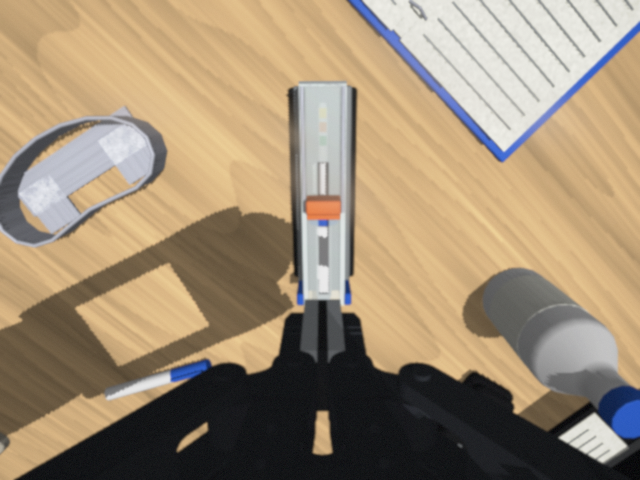

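View pics/m3.png

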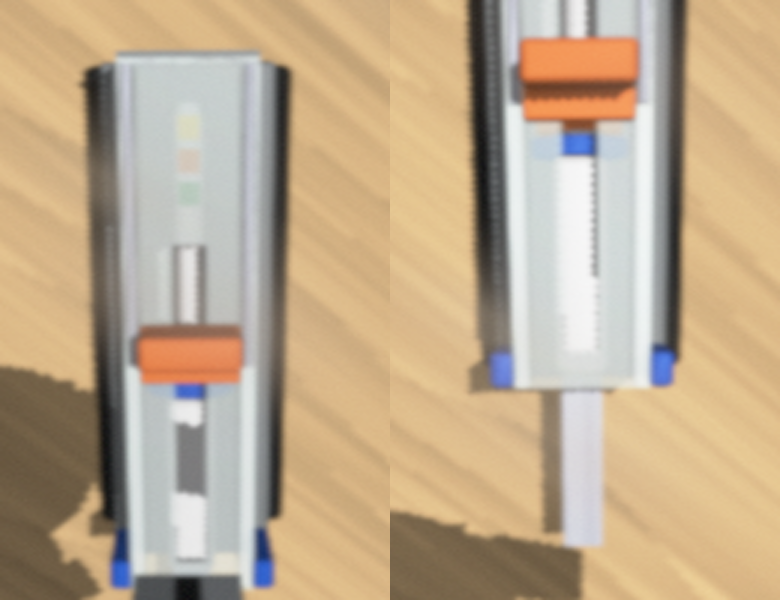

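```bash
cat > disp.py <<'E'
from h import *
from scipy.optimize import least_squares
sc,si,w1,w2=[load(n) for n in('scene0','side0','wd1','wd2')]
print('tab rear top edge',tri([(w1,(323.3,16.7)),(w2,(323.3,200.8))]))
f=lambda x,y,X,Y,ox=0,oy=0:(x+(X-ox)/3.0075,y+(Y-oy)/3)
S=lambda X,Y:f(205,225,X,Y); D=lambda X,Y:f(350,210,X,Y,400)
mid=lambda a,b:((a[0]+b[0])/2,(a[1]+b[1])/2)
print('mouth',plane(w1,(324.2,161.7),76),'rail',plane(w1,(324.3,227),45),'back',plane(w2,(322.7,81.7),76),'tab',plane(w1,(323.3,16.7),99),plane(w2,(323.3,200.8),99))
obs=[(w1,(324.2,161.7),(-60,0,76)),(w1,(324.3,227),(-125,0,45)),(w1,(323.3,16.7),(43,0,99)),(w2,(323.3,200.8),(43,0,99)),(w2,(322.7,81.7),(131,0,76)),
(sc,S(115,15),(-125,0,45)),(si,D(576,287),(-125,0,45)),(sc,mid(S(106,42),S(152,37)),(-60,0,76)),(si,mid(D(607,187),D(547,180)),(-60,0,76))]
def res(p):
    x,y,yaw=p; c,s=np.cos(yaw),np.sin(yaw)
    return np.array([proj(cam,[x+c*P[0]-s*P[1],y+s*P[0]+c*P[1],P[2]])[0]-uv for cam,uv,P in obs]).ravel()
q=least_squares(res,[595,-185,.77],loss='soft_l1'); print(q.x,np.degrees(q.x[2]));print(res(q.x).reshape(-1,2).round(1))
E
python3 disp.py
python3 - <<'E'
from h import *
w0,a,b,c=load('wrist0'),load('wt1'),load('wd2'),load('wd1')
print('dish extremes',[plane(a,p,36)[:2].round() for p in [(39,250),(211,315)]],[plane(w0,p,36)[:2].round() for p in [(50,168),(264,205)]],[plane(b,p,36)[:2].round() for p in[(0,215),(155,150)]])
E
```

```text
tab rear top edge (array([ 624.83963494, -159.62086487,   96.41616481]), [0.0, 0.0])
mouth [ 552.2810988  -231.72638022   76.        ] rail [ 506.36480375 -277.05465289   45.        ] back [687.85922613 -97.19084072  76.        ] tab [ 624.51934052 -159.96891998   99.        ] [ 625.23137605 -159.17761986   99.        ]
[ 594.61373796 -189.41295581    0.77923851] 44.647077657901164
[[-0.4  0.2]
 [-0.4  0.6]
 [-0.1 -1.7]
 [-0.   0. ]
 [ 0.1  0.2]
 [-1.5 -0.4]
 [ 0.6 -1.4]
 [-2.9 -0.9]
 [-0.   0.7]]
dish extremes [array([377.,  21.]), array([549.,   1.])] [array([377.,  30.]), array([551.,  -1.])] [array([390.,  42.]), array([542., -28.])]
```

The fit residuals are about 1 px. The dispenser origin is (594.6,-189.4) at 44.6°, and the dish middle is about (464,13). Next I'll lower the closed fingers behind the tab.

Call:
move_arm(rows=[[[0.036,0.002,0.03,0,0,-0.3],[0.036,0.002,0.07,0,0,-0.3],[0.036,0.002,0.11,0,0,-0.3],[0.036,0.002,0.14,0,0,-0.3],[0.036,0.002,0.165,0,0,-0.3],[0.036,0.002,0.18,0,0,-0.3],[0.036,0.002,0.186,0,0,-0.3],[0.036,0.002,0.186,0,0,-0.3],[0.036,0.002,0.186,0,0,-0.3],[0.036,0.002,0.186,0,0,-0.3]]])

```text
time: 5.1
tool_pos: [646.5, -140.3, 95.4]
tcp_rot: [179.8, -0.1, 44.6]
ft_force: [0.0, -0.6, -0.4]
finger_gap: -0.2
```

```bash
cat >> h.py <<'E'
DO=np.array([594.6,-189.4]);DY=np.radians(44.65)
def todisp(p): 
    d=np.array(p[:2])-DO; c,s=np.cos(DY),np.sin(DY); return np.array([c*d[0]+s*d[1],-s*d[0]+c*d[1],p[2]]).round(1)
E
python3 - <<'E'
from h import *
s=snap('side','sp1');s=snap('wrist','wp1'); x=sensors.sense(); print(x['time'],todisp(x['tool_pos']),x['tcp_rot'],x['ft_force'])
a=[cv2.resize(cv2.imread('pics/sp1.png')[180:320,330:500],(400,330)),cv2.resize(cv2.imread('pics/wp1.png')[180:480,160:500],(400,330))]
cv2.imwrite('pics/m4.png',np.hstack(a))
E
```

```text
5.2 [71.3 -1.2 94.8] [ 1.79883570e+02 -6.21588642e-02  4.46046206e+01] [-0.02717448  0.64494739  0.2223791 ]
```

View pics/m4.png

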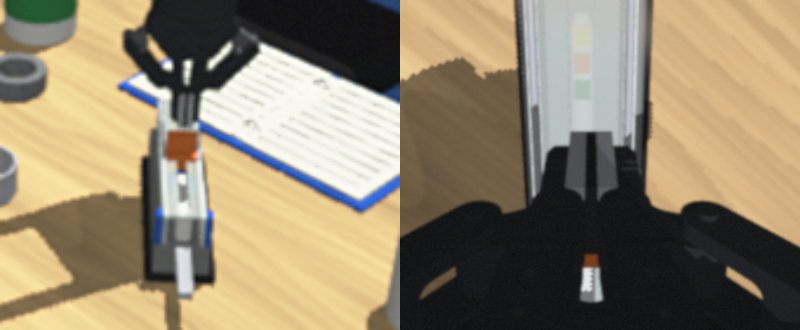

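The fingers sit behind the tab over the roof and are centred. I'll push to near full travel.

Call:
move_arm(rows=[[[-0.01,-0.001,0.002,0,0,0],[-0.018,-0.001,0.002,0,0,0],[-0.026,-0.001,0.002,0,0,0],[-0.034,-0.001,0.002,0,0,0],[-0.042,-0.001,0.002,0,0,0],[-0.05,-0.001,0.002,0,0,0],[-0.058,-0.001,0.002,0,0,0],[-0.064,-0.001,0.002,0,0,0],[-0.07,-0.001,0.002,0,0,0],[-0.07,-0.001,0.002,0,0,0],[-0.07,-0.001,0.002,0,0,0]]])

```text
time: 6.3
tool_pos: [594.8, -188.3, 91.3]
tcp_rot: [180.0, -0.1, 44.6]
ft_force: [4.8, 4.6, -1.9]
finger_gap: 0.1
```

```bash
cat > st.py <<'E'
from h import *
x=sensors.sense(); print(x['time'],'disp',todisp(x['tool_pos']),x['tool_pos'].round(1),x['tcp_rot'].round(2),x['ft_force'].round(1),x['finger_gap'],x['joint_pos'].round(1))
E
python3 st.py
python3 - <<'E'
from h import *
snap('side','sp2');snap('scene','cp2')
a=[cv2.resize(cv2.imread('pics/sp2.png')[190:330,330:500],(400,330)),cv2.resize(cv2.imread('pics/cp2.png')[190:330,180:350],(400,330))]
cv2.imwrite('pics/m5.png',np.hstack(a))
E
```

```text
6.3 disp [ 0.9  0.7 91.3] [ 594.8 -188.3   91.3] [ 1.7999e+02 -7.0000e-02  4.4580e+01] [ 4.8  4.6 -1.9] 0.09818730072934267 [-22.3  17.5  89.7   0.1  72.8  23.1]
```

View pics/m5.png

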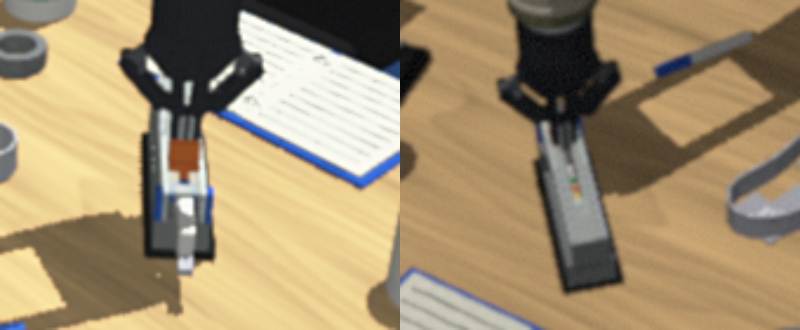

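The handle is out on the rail and the force is 6.6 N, so it is almost at full travel. I'll push on to the stop.

Call:
move_arm(rows=[[[-0.002,0,0,0,0,0],[-0.004,0,0,0,0,0],[-0.004,0,0,0,0,0],[-0.004,0,0,0,0,0]]])

```text
time: 6.8
tool_pos: [592.7, -190.3, 91.4]
tcp_rot: [180.0, -0.1, 44.6]
ft_force: [8.8, 6.2, -3.6]
finger_gap: 0.1
```

```bash
python3 st.py
```

```text
6.8 disp [-2.   0.7 91.4] [ 592.7 -190.3   91.4] [ 1.7997e+02 -1.5000e-01  4.4620e+01] [ 8.8  6.2 -3.6] 0.1364826689316018 [-22.6  17.2  90.    0.1  72.7  22.7]
```

The force rose to 10.8 N at x = -2.0, as predicted for full travel (the spring alone gives 7 N). I'll back off so the slide returns, then rise and open.

Call:
move_arm(rows=[[[0.02,0,0,0,0,0],[0.045,0,0,0,0,0],[0.07,0,0,0,0,0],[0.08,0,0,0,0,0],[0.08,0,-0.04,0,0,0],[0.06,0,-0.09,0,0,0],[0.02,0,-0.12,0,0,0],[-0.02,0,-0.12,0,5,0],[-0.06,0,-0.12,0,10,0],[-0.085,0,-0.12,0,15,0],[-0.085,0,-0.12,0,15,0],[-0.085,0,-0.12,0,15,0]]], grip=1)

```text
time: 8.0
tool_pos: [530.2, -252.3, 211.2]
tcp_rot: [-180.0, -14.9, 44.4]
ft_force: [0.5, 0.8, -0.5]
finger_gap: 85.3
```

```bash
python3 st.py
python3 - <<'E'
from h import *
snap('side','sp3');snap('wrist','wp3');snap('scene','cp3')
a=[cv2.resize(cv2.imread('pics/sp3.png')[190:330,330:500],(400,330)),cv2.resize(cv2.imread('pics/wp3.png')[0:360,140:500],(400,330))]
cv2.imwrite('pics/m6.png',np.hstack(a))
E
```

```text
8.0 disp [-90.1   0.5 211.2] [ 530.2 -252.3  211.2] [-179.97  -14.93   44.39] [ 0.5  0.8 -0.5] 85.29981684061092 [-39.5   2.9  94.3  15.   81.5   4. ]
```

View pics/m6.png

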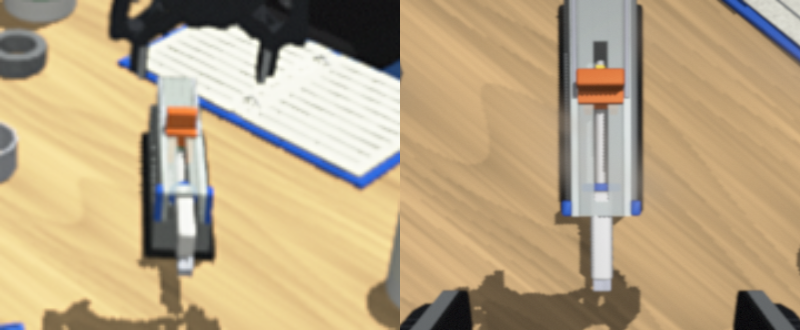

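View pics/wp3.png

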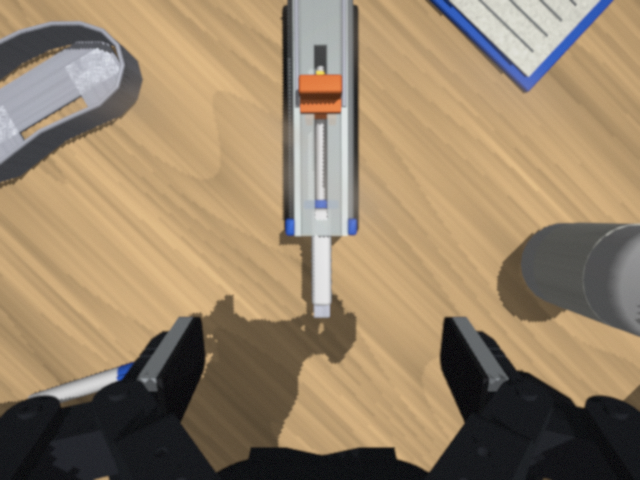

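The slide is home (tab back at (320,93)) and the handle is on the rail, from (321,235) to its end at (322,303). I'll descend halfway and measure again.

Call:
move_arm(rows=[[[-0.01,0.0005,0.04,0,0,0],[-0.02,0.0005,0.08,0,0,0],[-0.02,0.0005,0.08,0,0,0],[-0.02,0.0005,0.08,0,0,0]]])

```text
time: 8.55
tool_pos: [533.0, -248.6, 128.6]
tcp_rot: [-179.9, -15.0, 44.7]
ft_force: [0.7, -0.6, 0.6]
finger_gap: 85.2
```

```bash
python3 st.py
python3 - <<'E'
from h import *
snap('wrist','wp4')
a=[cv2.resize(cv2.imread('pics/wp3.png')[190:340,270:370],(400,600),interpolation=2),cv2.resize(cv2.imread('pics/wp4.png')[190:340,270:370],(400,600),interpolation=2)]
cv2.imwrite('pics/m7.png',np.hstack(a))
E
```

```text
8.55 disp [-85.5   1.2 128.6] [ 533.  -248.6  128.6] [-179.85  -14.98   44.69] [ 0.7 -0.6  0.6] 85.20521962035781 [-39.1   7.2  98.7  15.6  73.2   1.8]
```

View pics/m7.png

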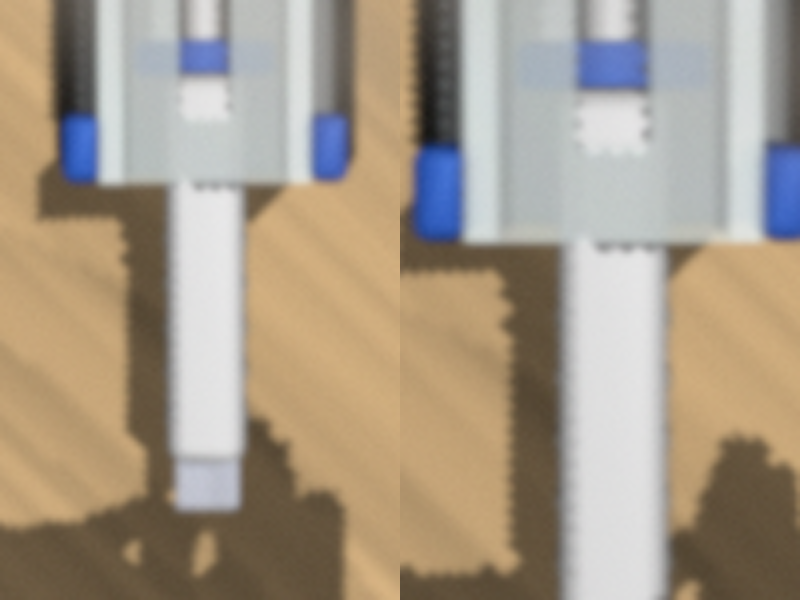

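View pics/wp4.png

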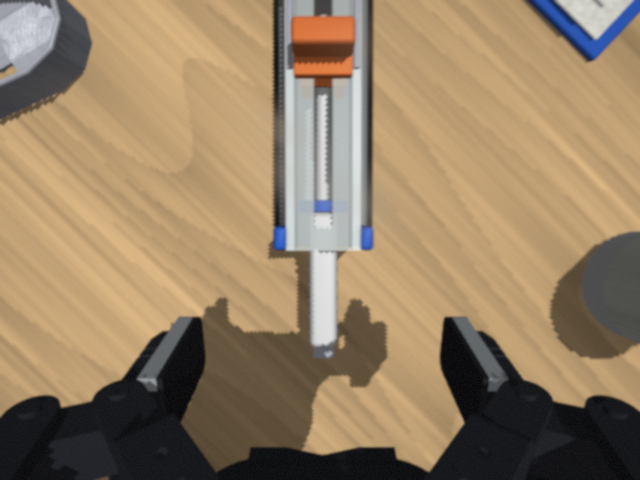

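Run:
```python
from h import *
a,b=load('wp3'),load('wp4')
X,e=tri([(a,(321.8,304.2)),(b,(323.3,345))]); print(todisp(X),e)
for s,p in [(a,(321.8,304.2)),(b,(323.3,345)),(a,(321.5,236)),(b,(323.3,251))]: print(todisp(plane(s,p,71)))
print(todisp(tri([(a,(321.2,200)),(b,(323.2,201))])[0])) # collar rear edge?
print(todisp(plane(a,(321,208.5),71)))
```

```text
[-108.7   -0.5   71.5] [0.1, 0.1]
[-108.8   -0.4   71. ]
[-108.9   -0.6   71. ]
[-60.2  -0.3  71. ]
[-60.5  -0.6  71. ]
[-41.7  -0.5 244.9]
[-40.8   0.   71. ]
```

The handle top triangulates to 71.5 mm and its end to x = -109, which agrees with the given sizes. I'll descend and grip.

Call:
move_arm(rows=[[[-0.008,0.0016,0.03,0,0,0],[-0.0145,0.0016,0.055,0,0,0],[-0.019,0.0016,0.072,0,0,0],[-0.021,0.0016,0.0795,0,0,0],[-0.021,0.0016,0.0795,0,0,0],[-0.021,0.0016,0.0795,0,0,0]]])

```text
time: 9.2
tool_pos: [535.5, -252.0, 48.9]
tcp_rot: [179.8, -15.0, 44.7]
ft_force: [0.2, -0.2, 0.5]
finger_gap: 84.9
```

```bash
python3 st.py
```

```text
9.2 disp [-86.1  -3.   48.9] [ 535.5 -252.    48.9] [179.82 -15.03  44.66] [ 0.2 -0.2  0.5] 84.93807358946538 [-39.2  13.2 101.1  16.5  64.8  -0.8]
```

Call:
move_arm(rows=[[[0,0,0,0,0,0],[0,0,0,0,0,0],[0,0,0,0,0,0],[0,0,0,0,0,0],[0,0,0,0,0,0],[0,0,0,0,0,0]]], grip=0, newtons=50)

```text
time: 9.8
tool_pos: [533.0, -250.0, 46.7]
tcp_rot: [-179.8, -15.0, 44.6]
ft_force: [-8.3, 4.6, 9.4]
finger_gap: 13.4
```

```bash
python3 st.py
python3 - <<'E'
from h import *
snap('side','sp5');snap('wrist','wp5')
a=[cv2.resize(cv2.imread('pics/sp5.png')[190:330,330:500],(400,330)),cv2.resize(cv2.imread('pics/wp5.png')[0:360,140:500],(400,330))]
cv2.imwrite('pics/m8.png',np.hstack(a))
E
```

```text
9.8 disp [-86.4   0.1  46.7] [ 533.  -250.    46.7] [-179.8   -15.     44.61] [-8.3  4.6  9.4] 13.37221000854932 [-39.2  13.3 101.3  16.5  64.9  -0.8]
```

View pics/m8.png

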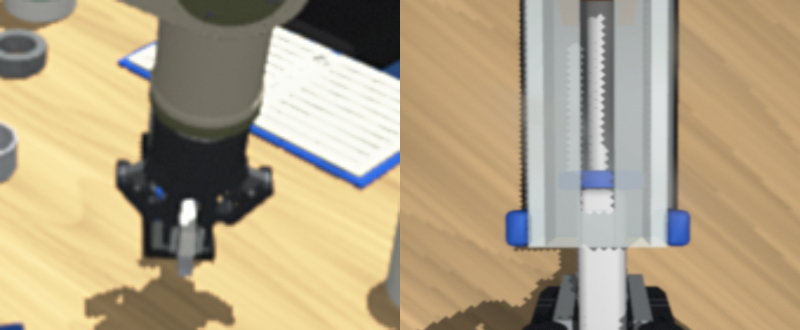

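Gripped, with a gap of 13.4 mm. There is a small lateral preload, so I'll relax it by about 1.5 mm before drawing.

Call:
move_arm(rows=[[[0.0002,-0.001,-0.0007,0,0,0],[0.0002,-0.0015,-0.0007,0,0,0],[0.0002,-0.0015,-0.0007,0,0,0]]])

```text
time: 10.2
tool_pos: [532.9, -250.0, 47.2]
tcp_rot: [-180.0, -15.0, 44.6]
ft_force: [-0.0, 1.2, -1.0]
finger_gap: 13.4
```

```bash
python3 st.py
```

```text
10.2 disp [-86.5   0.2  47.2] [ 532.9 -250.    47.2] [-179.99  -15.     44.59] [-0.   1.2 -1. ] 13.407323726022165 [-39.2  13.  101.5  16.5  64.8  -0.8]
```

Call:
move_arm(rows=[[[-0.0097,0,-0.0026,0,0,0],[-0.0193,0,-0.0052,0,0,0],[-0.029,0,-0.0078,0,0,0],[-0.0386,0,-0.0104,0,0,0],[-0.0483,0,-0.0129,0,0,0],[-0.058,0,-0.0155,0,0,0],[-0.0676,0,-0.0181,0,0,0],[-0.0773,0,-0.0207,0,0,0],[-0.0773,0,-0.0207,0,0,0],[-0.0773,0,-0.0207,0,0,0]]])

```text
time: 11.2
tool_pos: [475.9, -306.5, 47.4]
tcp_rot: [180.0, -15.0, 44.6]
ft_force: [-0.4, -0.2, -0.8]
finger_gap: 13.2
```

```bash
python3 st.py
```

```text
11.2 disp [-1.667e+02  1.000e-01  4.740e+01] [ 475.9 -306.5   47.4] [180.   -15.01  44.56] [-0.4 -0.2 -0.8] 13.224933999646508 [-47.5  11.6 103.2  16.4  66.7  -8.7]
```

Call:
move_arm(rows=[[[-0.0145,0,-0.0039,0,0,0],[-0.029,0,-0.0078,0,0,0],[-0.0435,0,-0.0117,0,0,0],[-0.058,0,-0.0155,0,0,0],[-0.0676,0,-0.0181,0,0,0],[-0.0676,0,-0.0181,0,0,0],[-0.06,0,-0.0467,0,0,0],[-0.05,0,-0.085,0,0,0],[-0.0417,0,-0.1147,0,0,0],[-0.0417,0,-0.1147,0,0,0],[-0.0417,0,-0.1147,0,0,0]]])

```text
time: 12.3
tool_pos: [426.8, -355.7, 148.2]
tcp_rot: [179.9, -15.0, 44.6]
ft_force: [-0.0, 0.2, -1.4]
finger_gap: 13.3
```

```bash
python3 st.py
python3 - <<'E'
from h import *
snap('side','sp6');snap('wrist','wp6');snap('scene','cp6')
a=[cv2.resize(cv2.imread(f'pics/{n}.png'),(400,300)) for n in('sp6','wp6','cp6')]
cv2.imwrite('pics/m9.png',np.vstack([np.hstack(a[:2]),np.hstack([a[2],a[2]*0])]))
E
```

```text
12.3 disp [-236.3   -0.4  148.2] [ 426.8 -355.7  148.2] [179.87 -14.99  44.65] [-0.   0.2 -1.4] 13.25846781618232 [-54.7   4.5  99.4  15.1  78.8 -12.6]
```

View pics/m9.png

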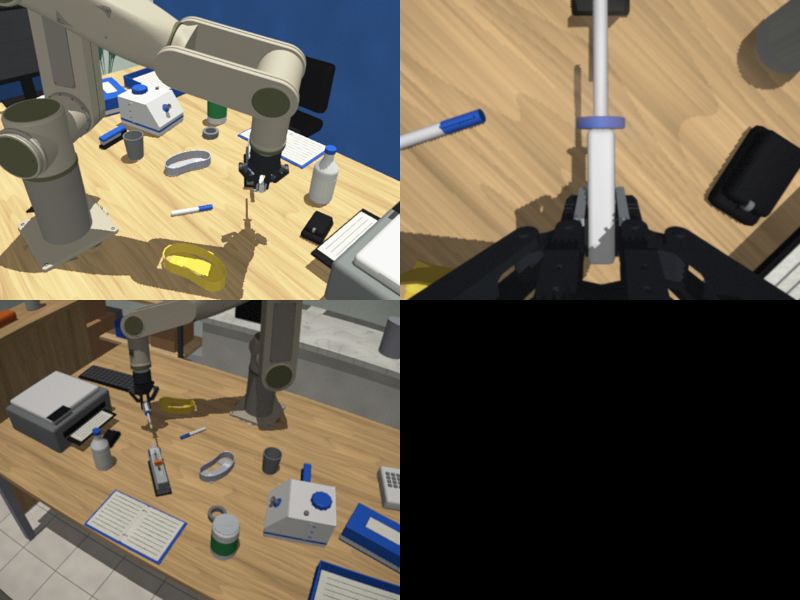

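The rod is held in the fingers: in the wrist view (half scale) it runs up the middle, with the blue collar at (602,123). I'll check its pose in the hand against prediction.

```bash
cat >> h.py <<'E'
from scipy.spatial.transform import Rotation as Ro
c15,s15=np.cos(np.radians(15)),np.sin(np.radians(15))
def tool(x=None):
    x=x or sensors.sense(); return np.array(x['tool_pos']),Ro.from_euler('xyz',x['tcp_rot'],degrees=True).as_matrix()
RO=np.array([54.5,0.5,3.4]); RX=np.array([c15,0,s15]); RZ=np.array([s15,0,-c15])
def rodw(p,R,v): # point v in rod frame -> world ; rod y = z x x
    RY=np.cross(RZ,RX); return p+R@(RO+np.array([RX,RY,RZ]).T@np.array(v,float))
E
python3 - <<'E'
from h import *
p,R=tool(); s=load('wp6')
print(R.round(3))
P=[rodw(p,R,v) for v in [(-6,0,13),(-6,13,0),(-6,-13,0),(96,0,0),(0,0,0),(-76,7,13),(-76,-7,13),(92,0,4)]]
print(np.round(P)); print(proj(s,P).round(1)); 
for n in ['sp6','cp6']: print(n,proj(load(n),[rodw(p,R,(96,0,0)),rodw(p,R,(0,0,0))]).round(1))
im=cv2.imread('pics/wp6.png')
for q in proj(s,P): cv2.circle(im,tuple(int(v) for v in q.round()),2,(0,0,255),-1)
for n in ['sp6','cp6']:
    pass
cv2.imwrite('pics/ov1.png',cv2.resize(im[0:420,180:460],None,fx=1.4,fy=1.4))
E
```

```text
[[ 0.688  0.702  0.183]
 [ 0.678 -0.712  0.184]
 [ 0.259 -0.003 -0.966]]
[[ 460. -321.  169.]
 [ 451. -312.  156.]
 [ 469. -331.  156.]
 [ 532. -250.  156.]
 [ 464. -317.  156.]
 [ 405. -366.  169.]
 [ 415. -376.  169.]
 [ 530. -253.  160.]]
[[ 317.2  199.7]
 [ 279.3  201.2]
 [ 355.8  201.3]
 [ 317.6 -109.1]
 [ 317.6  183.5]
 [ 295.3  420.4]
 [ 339.2  420.4]
 [ 317.5 -106.1]]
sp6 [[412.  246.5]
 [414.4 276.7]]
cp6 [[241.3 206. ]
 [235.4 182.9]]
```

View pics/ov1.png

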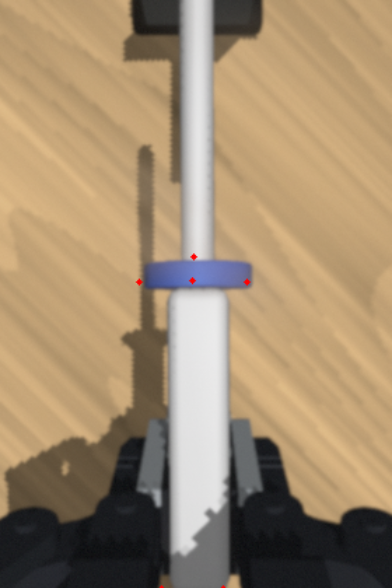

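```bash
sed -i 's/^RO=.*RX=/RO=np.array([52.5,0,2.9]); RX=/' h.py
cat >> h.py <<'E'
def frame_from_rod(rx,rz):
    X=c15*rx+s15*rz; Z=s15*rx-c15*rz; return np.array([X,np.cross(Z,X),Z]).T
def tcp_for(o,rx,rz):
    R=frame_from_rod(rx,rz); return o-R@RO,R
def delta(p,R,p2,R2):
    return (R.T@(p2-p)/1000).round(4), np.degrees(Ro.from_matrix(R.T@R2).as_rotvec()).round(2)
TY=np.radians(106.25); M=np.array([582.3,283.5,107.]); C35,S35=np.cos(np.radians(35)),np.sin(np.radians(35))
PZ=np.array([-np.cos(TY)*C35,-np.sin(TY)*C35,S35]); PU=np.array([np.cos(TY)*S35,np.sin(TY)*S35,C35])
E
python3 - <<'E'
from h import *
for n,uv in [('wt1',(580,220)),('wt2',(535,333))]: print('wipes',plane(load(n),uv,150))
s=load('wp6');p,R=tool(); print(proj(s,[p,rodw(p,R,(-6,0,13)),rodw(p,R,(0,0,13))]))
p2,R2=tcp_for(M+121*PZ,-PZ,PU); print(p2,R2.round(2), delta(p,R,p2,R2))
print('final body axis',p2-150*R2[:,2])
# path check
sh,rv=delta(p,R,p2,R2)
sh2,_=delta(p,R,(p+p2)/2+[0,0,60],R2)
print('via',sh2)
def lerp(f):
    return 4*0
a=np.zeros(3)
for i in range(1,15):
    f=min(i/14,1); pos=p+(p2-p)*f+np.array([0,0,90*np.sin(np.pi*f)]); Rr=R@Ro.from_rotvec(np.radians(rv*f)).as_matrix()
    d=(R.T@(pos-p)/1000).round(3); print(list(map(float,np.r_[d,(rv*f).round(1)])), rodw(pos,Rr,(96,0,0)).round(), pos.round())
E
```

```text
wipes [774.98174607 206.04531796 150.        ]
wipes [778.34225147 206.01559203 150.        ]
[[316.4796861  330.31665182]
 [315.58278992 206.38321666]
 [315.5767942  186.84054595]]
[623.56341894 141.93162303 197.08391492] [[-0.26  0.96  0.1 ]
 [ 0.9   0.28 -0.33]
 [-0.34  0.   -0.94]] (array([ 0.4859, -0.2144,  0.0777]), array([ -2.87, -31.63, -62.47]))
final body axis [609.20734502 191.18508135 338.03780804]
via [ 0.2585 -0.1074 -0.0191]
[0.04, -0.015, -0.014, -0.2, -2.3, -4.5] [ 537. -207.  174.] [ 440. -319.  169.]
[0.08, -0.031, -0.027, -0.4, -4.5, -8.9] [ 542. -165.  191.] [ 454. -283.  192.]
[0.119, -0.046, -0.038, -0.6, -6.8, -13.4] [ 548. -124.  205.] [ 468. -248.  213.]
[0.157, -0.061, -0.046, -0.8, -9.0, -17.8] [552. -83. 217.] [ 482. -213.  231.]
[0.195, -0.077, -0.051, -1.0, -11.3, -22.3] [556. -44. 224.] [ 496. -177.  245.]
[0.231, -0.092, -0.051, -1.2, -13.6, -26.8] [560.  -5. 228.] [ 510. -142.  255.]
[0.266, -0.107, -0.048, -1.4, -15.8, -31.2] [564.  32. 227.] [ 525. -106.  261.]
[0.3, -0.123, -0.04, -1.6, -18.1, -35.7] [567.  69. 222.] [539. -71. 263.]
[0.333, -0.138, -0.028, -1.8, -20.3, -40.2] [570. 104. 213.] [553. -35. 260.]
[0.365, -0.153, -0.012, -2.1, -22.6, -44.6] [573. 138. 200.] [567.   0. 253.]
[0.396, -0.169, 0.007, -2.3, -24.9, -49.1] [577. 171. 183.] [581.  36. 242.]
[0.427, -0.184, 0.029, -2.5, -27.1, -53.5] [580. 203. 164.] [595.  71. 229.]
[0.456, -0.199, 0.053, -2.7, -29.4, -58.0] [584. 234. 143.] [609. 106. 213.]
[0.486, -0.214, 0.078, -2.9, -31.6, -62.5] [588. 264. 121.] [624. 142. 197.]
```

Call:
move_arm(rows=[[[0.04,-0.015,-0.014,-0.2,-2.3,-4.5],[0.08,-0.031,-0.027,-0.4,-4.5,-8.9],[0.119,-0.046,-0.038,-0.6,-6.8,-13.4],[0.157,-0.061,-0.046,-0.8,-9.0,-17.8],[0.195,-0.077,-0.051,-1.0,-11.3,-22.3],[0.231,-0.092,-0.051,-1.2,-13.6,-26.8],[0.266,-0.107,-0.048,-1.4,-15.8,-31.2],[0.3,-0.123,-0.04,-1.6,-18.1,-35.7],[0.333,-0.138,-0.028,-1.8,-20.3,-40.2],[0.365,-0.153,-0.012,-2.1,-22.6,-44.6],[0.396,-0.169,0.007,-2.3,-24.9,-49.1],[0.427,-0.184,0.029,-2.5,-27.1,-53.5],[0.456,-0.199,0.053,-2.7,-29.4,-58.0],[0.475,-0.208,0.069,-2.8,-30.9,-61.0],[0.486,-0.214,0.078,-2.9,-31.6,-62.5],[0.486,-0.214,0.078,-2.9,-31.6,-62.5],[0.486,-0.214,0.078,-2.9,-31.6,-62.5],[0.486,-0.214,0.078,-2.9,-31.6,-62.5]]])

```text
time: 14.25
tool_pos: [624.4, 139.8, 197.7]
tcp_rot: [179.9, 20.2, 106.2]
ft_force: [0.3, -0.5, -0.2]
finger_gap: 13.7
```

```bash
cat > ins.py <<'E'
import sys
from h import *
n=sys.argv[1]
p,R=tool(); x=sensors.sense()
print(x['time'],p.round(1),x['ft_force'].round(1),x['finger_gap'].round(1),x['joint_pos'].round(1))
o=rodw(p,R,(0,0,0)); tp=rodw(p,R,(96,0,0)); ax=(tp-o)/96
PYv=np.cross(PZ,-PU)
f=lambda q:(np.array([(q-M)@PZ,(q-M)@PU,(q-M)@np.cross(PU,PZ)])).round(1)
print('tip in port [out,up,side]',f(tp),'origin',f(o),'angle',np.degrees(np.arccos(-ax@PZ)).round(2))
S=[snap(c,n+c) for c in('wrist','side','scene')]
a=[]
for s,c,half,sc in zip(S,('wrist','side','scene'),(60,32,32),(400/120,400/64,400/64)):
    u,v=proj(s,tp)[0] if c!='wrist' else proj(s,tp)[0]
    print(c,'tip px',proj(s,tp)[0].round(1),'org',proj(s,o)[0].round(1),'mouth',proj(s,M)[0].round(1))
    x0,y0=int(max(0,min(640-2*half,u-half))),int(max(0,min(480-2*half,v-half)))
    print('crop',x0,y0,sc)
    a.append(cv2.resize(s['color'][y0:y0+2*half,x0:x0+2*half,::-1],(400,400),interpolation=cv2.INTER_CUBIC)[:300] if 0 else cv2.resize(s['color'][y0:y0+2*half,x0:x0+2*half,::-1],(400,400),interpolation=cv2.INTER_CUBIC))
cv2.imwrite(f'pics/{n}m.png',cv2.resize(np.hstack(a),(800,267)) if 0 else np.hstack(a[1:]))
cv2.imwrite(f'pics/{n}w.png',a[0])
E
python3 ins.py i1
```

```text
Traceback (most recent call last):
  File "ins.py", line 5, in <module>
    print(x['time'],p.round(1),x['ft_force'].round(1),x['finger_gap'].round(1),x['joint_pos'].round(1))
                                                      ^^^^^^^^^^^^^^^^^^^^^
AttributeError: 'float' object has no attribute 'round'
```

```bash
sed -i "s/x\['finger_gap'\].round(1)/x['finger_gap']/" ins.py; python3 ins.py i1
```

```text
14.25 [624.4 139.8 197.7] [ 0.3 -0.5 -0.2] 13.671306489619555 [ 19.   16.1  82.1 -20.3  83.2   5.5]
tip in port [out,up,side] [27.2 -1.2  0.5] origin [123.2  -0.9   0.3] angle 0.18
wrist tip px [ 320.2 -108.2] org [320.2 187.7] mouth [ 318.6 -197.6]
crop 260 0 3.3333333333333335
side tip px [277.8 166.4] org [301.8 153.6] mouth [271.  169.4]
crop 245 134 6.25
scene tip px [424.6 313. ] org [391.1 288.9] mouth [434.1 319.2]
crop 392 281 6.25
```

View pics/i1m.png

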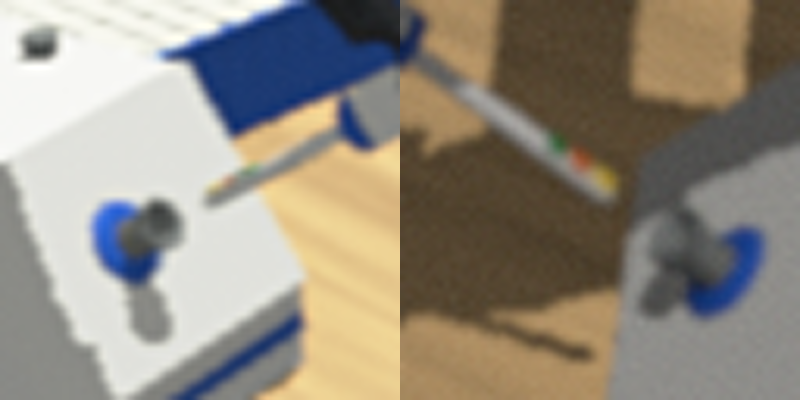

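View pics/i1wrist.png

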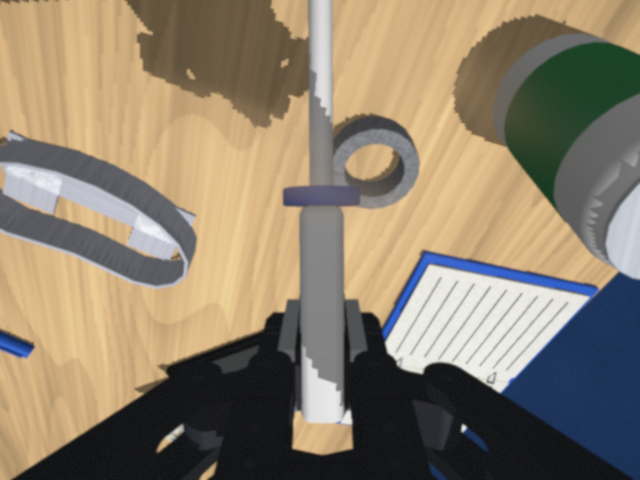

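Tip and mouth pixels agree with prediction to about 1 px in both views. The side view has the tip at (278,166) and mouth at (272,169.5). The scene view has the tip at (426,313) and mouth at (435.5,319). I'll enter the funnel gently.

Call:
move_arm(rows=[[[0.009,0,0.0016,0,0,0],[0.017,0,0.0036,0,0,0],[0.024,0,0.0055,0,0,0],[0.03,0,0.007,0,0,0],[0.034,0,0.008,0,0,0],[0.034,0,0.008,0,0,0],[0.034,0,0.008,0,0,0]]])

```text
time: 15.1
tool_pos: [616.5, 168.9, 178.5]
tcp_rot: [179.9, 20.2, 106.3]
ft_force: [0.4, -0.2, -0.6]
finger_gap: 13.5
```

```bash
python3 ins.py i2
```

```text
15.1 [616.5 168.9 178.5] [ 0.4 -0.2 -0.6] 13.472991312652336 [ 21.7  17.6  82.3 -20.3  82.4   8.6]
tip in port [out,up,side] [-8.5  0.4  0.8] origin [87.5  0.6  0.7] angle 0.16
wrist tip px [ 320.2 -108.2] org [320.2 187.7] mouth [317.9 -80.7]
crop 260 0 3.3333333333333335
side tip px [269.1 170.2] org [292.4 157.9] mouth [271.  169.4]
crop 237 138 6.25
scene tip px [437.  321.4] org [404.3 297.8] mouth [434.1 319.2]
crop 405 289 6.25
```

View pics/i2m.png

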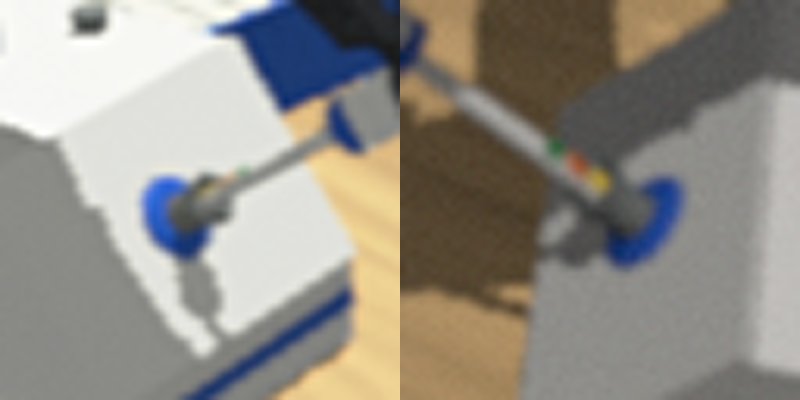

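View pics/i2wrist.png

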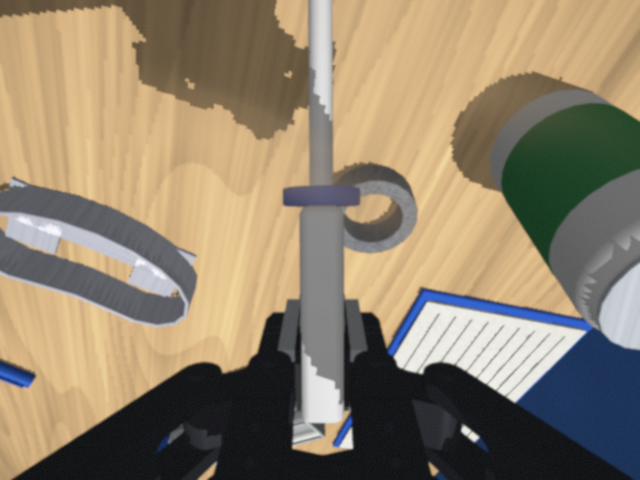

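Run:
```python
from h import *
a=[]
for n,x,y in[('i2side',255,155),('i2scene',415,300),('i1side',255,155)]:
    a.append(cv2.resize(cv2.imread(f'pics/{n}.png')[y:y+32,x:x+32],(390,390),interpolation=cv2.INTER_CUBIC))
cv2.imwrite('pics/z2.png',np.hstack(a[:2]))
```

```text
(no output)
```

View pics/z2.png

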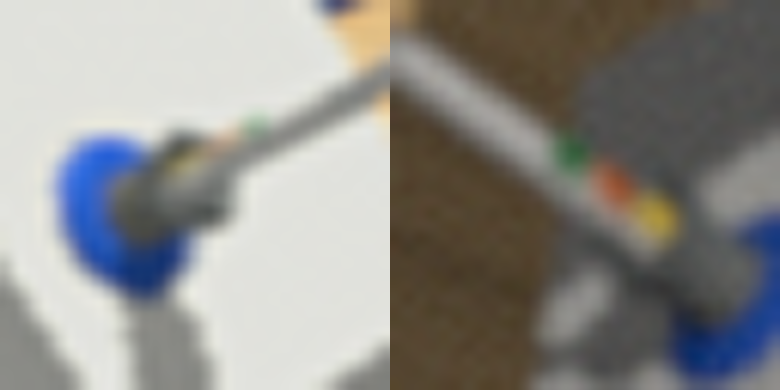

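In the side view the tip sits inside the lip circle as predicted, with no contact force. I'll go in slowly and watch the forces.

Call:
move_arm(rows=[[[0.005,0,0.0014,0,0,0],[0.01,0,0.0027,0,0,0],[0.0145,0,0.0039,0,0,0],[0.0145,0,0.0039,0,0,0],[0.0145,0,0.0039,0,0,0]]])

```text
time: 15.75
tool_pos: [612.9, 180.7, 169.6]
tcp_rot: [179.9, 20.2, 106.3]
ft_force: [0.2, -0.4, 0.0]
finger_gap: 13.1
```

```bash
python3 ins.py i3
```

```text
15.75 [612.9 180.7 169.6] [ 0.2 -0.4  0. ] 13.054331711699193 [ 22.8  18.4  82.4 -20.2  82.1   9.8]
tip in port [out,up,side] [-23.7   0.2   0.6] origin [72.3  0.5  0.6] angle 0.16
wrist tip px [ 320.2 -108.1] org [320.2 187.7] mouth [318.4 -33.4]
crop 260 0 3.3333333333333335
side tip px [265.6 172.1] org [288.6 160. ] mouth [271.  169.4]
crop 233 140 6.25
scene tip px [442. 325.] org [409.6 301.6] mouth [434.1 319.2]
crop 410 292 6.25
```

View pics/i3m.png

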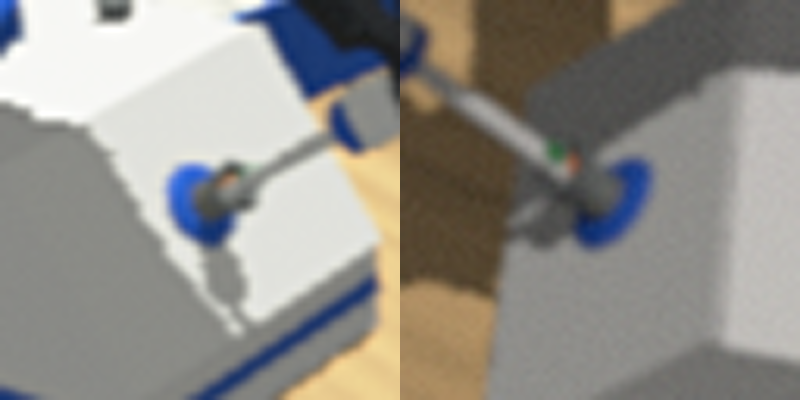

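The yellow pad has disappeared into the tube and there is no force. I'll continue in steps.

Call:
move_arm(rows=[[[0.0068,0,0.0018,0,0,0],[0.0135,0,0.0036,0,0,0],[0.0203,0,0.0054,0,0,0],[0.027,0,0.0072,0,0,0],[0.027,0,0.0072,0,0,0]]])

```text
time: 16.4
tool_pos: [605.8, 203.4, 152.6]
tcp_rot: [180.0, 20.1, 106.3]
ft_force: [0.1, 0.3, -0.3]
finger_gap: 13.5
```

```bash
python3 st.py
```

```text
16.4 disp [284.  271.6 152.6] [605.8 203.4 152.6] [180.    20.15 106.33] [ 0.1  0.3 -0.3] 13.515659038984229 [ 24.9  19.9  82.3 -20.1  81.4  12.2]
```

Call:
move_arm(rows=[[[0.0068,0,0.0018,0,0,0],[0.0135,0,0.0036,0,0,0],[0.0203,0,0.0054,0,0,0],[0.027,0,0.0072,0,0,0],[0.027,0,0.0072,0,0,0]]])

```text
time: 16.9
tool_pos: [599.5, 225.2, 136.7]
tcp_rot: [180.0, 20.1, 106.3]
ft_force: [-0.0, 0.0, -0.5]
finger_gap: 13.2
```

```bash
python3 ins.py i4
```

```text
16.9 [599.5 225.2 136.7] [-0.   0.  -0.5] 13.200065325202338 [ 26.8  21.5  82.  -20.1  80.8  14.5]
tip in port [out,up,side] [-80.7  -0.2   0.1] origin [15.3  0.1  0.2] angle 0.15
wrist tip px [ 320.2 -108.2] org [320.1 187.6] mouth [319.6 141.4]
crop 260 0 3.3333333333333335
side tip px [252.9 179. ] org [274.6 167.5] mouth [271.  169.4]
crop 220 146 6.25
scene tip px [460.2 338. ] org [429.  315.5] mouth [434.1 319.2]
crop 428 305 6.25
```

View pics/i4wrist.png

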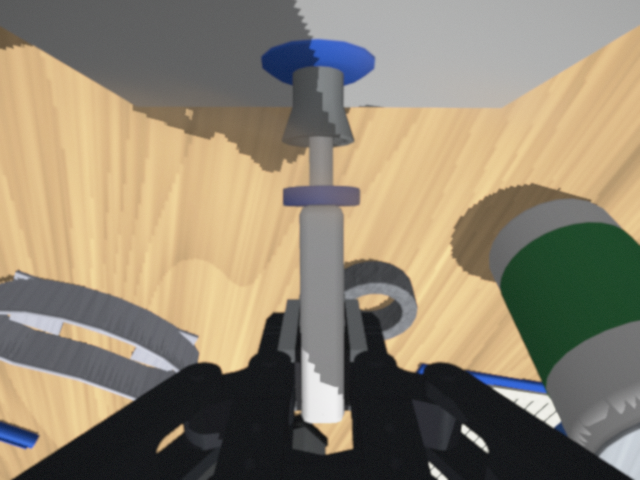

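The rod is centred in the tube and the collar is 15 mm from the mouth. Now the slow final approach.

Call:
move_arm(rows=[[[0.004,0,0.001,0,0,0],[0.007,0,0.0018,0,0,0],[0.01,0,0.0026,0,0,0],[0.012,0,0.0032,0,0,0],[0.013,0,0.0035,0,0,0],[0.013,0,0.0035,0,0,0]]])

```text
time: 17.65
tool_pos: [597.1, 235.2, 129.8]
tcp_rot: [179.9, 20.2, 106.3]
ft_force: [0.1, -1.1, 0.5]
finger_gap: 13.2
```

```bash
python3 ins.py i5
```

```text
17.65 [597.1 235.2 129.8] [ 0.1 -1.1  0.5] 13.217003890778662 [ 27.7  22.3  81.8 -20.   80.6  15.6]
tip in port [out,up,side] [-93.    0.1   0.7] origin [3.  0.4 0.7] angle 0.16
wrist tip px [ 320.2 -108.2] org [320.1 187.7] mouth [318.1 178.8]
crop 260 0 3.3333333333333335
side tip px [250.3 180.2] org [271.8 168.8] mouth [271.  169.4]
crop 218 148 6.25
scene tip px [464.2 340.9] org [433.2 318.6] mouth [434.1 319.2]
crop 432 308 6.25
```

View pics/i5wrist.png

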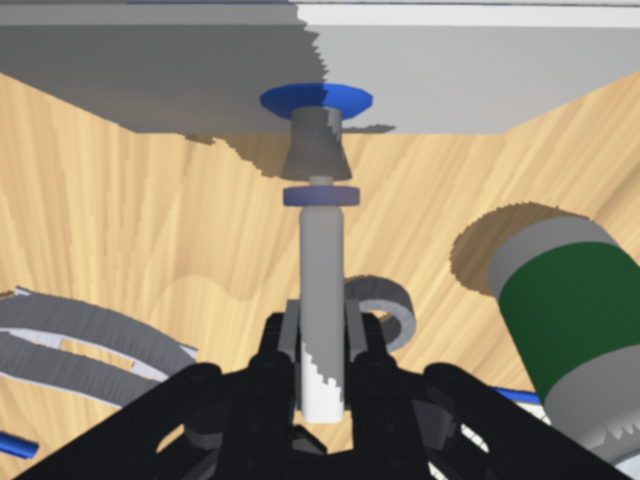

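About 2–3 mm remains (lip at row 180, collar at row 187).

Call:
move_arm(rows=[[[0.001,0,0.0003,0,0,0],[0.0019,0,0.0005,0,0,0],[0.0029,0,0.0008,0,0,0],[0.0029,0,0.0008,0,0,0]]])

```text
time: 18.2
tool_pos: [596.5, 237.5, 128.2]
tcp_rot: [179.9, 20.2, 106.2]
ft_force: [-0.3, -1.4, -0.7]
finger_gap: 13.4
```

```bash
python3 ins.py i6; python3 -c "
from h import *
crop('i6wrist',240,60,160,160,3.5,'i6z')"
```

```text
18.2 [596.5 237.5 128.2] [-0.3 -1.4 -0.7] 13.370920026378213 [ 27.9  22.5  81.7 -20.   80.5  15.8]
tip in port [out,up,side] [-95.9   0.1   0.8] origin [0.1 0.4 0.8] angle 0.16
wrist tip px [ 320.2 -108.1] org [320.2 187.7] mouth [317.9 187.4]
crop 260 0 3.3333333333333335
side tip px [249.7 180.5] org [271.1 169.2] mouth [271.  169.4]
crop 217 148 6.25
scene tip px [465.1 341.6] org [434.2 319.3] mouth [434.1 319.2]
crop 433 309 6.25
```

View pics/i6z.png

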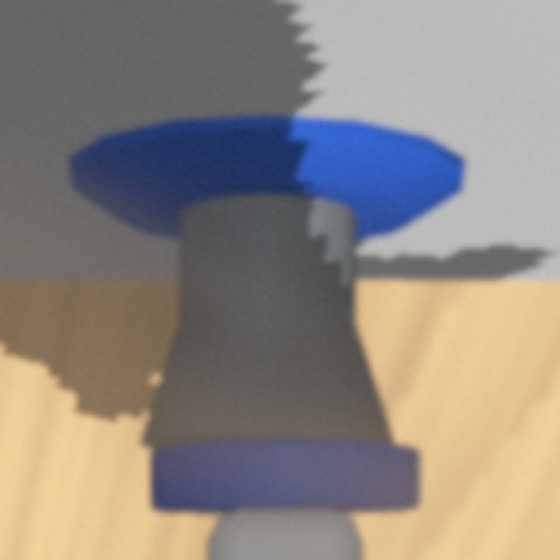

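Nearly seated. I'll add small steps until there is light contact, with a 0.8 mm sideways correction (collar centre against lip centre).

Call:
move_arm(rows=[[[0.0005,-0.0004,0.0001,0,0,0],[0.001,-0.0008,0.0003,0,0,0],[0.0015,-0.0008,0.0004,0,0,0],[0.0015,-0.0008,0.0004,0,0,0]]])

```text
time: 18.75
tool_pos: [596.2, 237.6, 128.2]
tcp_rot: [179.8, 20.2, 106.2]
ft_force: [3.5, -4.4, 2.6]
finger_gap: 13.4
```

```bash
python3 ins.py i7
```

```text
18.75 [596.2 237.6 128.2] [ 3.5 -4.4  2.6] 13.362407919799313 [ 28.   22.5  81.8 -20.1  80.4  16. ]
tip in port [out,up,side] [-96.    0.1   0.8] origin [-0.   0.5  0.6] angle 0.26
wrist tip px [ 320.3 -108.2] org [320.2 187.8] mouth [318.5 187.9]
crop 260 0 3.3333333333333335
side tip px [249.7 180.6] org [271.1 169.2] mouth [271.  169.4]
crop 217 148 6.25
scene tip px [465.1 341.6] org [434.3 319.3] mouth [434.1 319.2]
crop 433 309 6.25
```

The collar is in contact at 5.8 N along the tube and no longer advances. I'll hold for over a second.

Call:
move_arm(rows=[[[0,0,0,0,0,0],[0,0,0,0,0,0],[0,0,0,0,0,0],[0,0,0,0,0,0],[0,0,0,0,0,0],[0,0,0,0,0,0],[0,0,0,0,0,0],[0,0,0,0,0,0],[0,0,0,0,0,0],[0,0,0,0,0,0],[0,0,0,0,0,0],[0,0,0,0,0,0]]])

```text
time: 20.1
tool_pos: [596.2, 237.6, 128.2]
tcp_rot: [179.8, 20.2, 106.2]
ft_force: [2.5, -5.4, 2.7]
finger_gap: 13.4
```

```bash
python3 ins.py i8; python3 -c "
from h import *
crop('i8wrist',240,60,160,160,3.5,'i8z')"
```

```text
20.1 [596.2 237.6 128.2] [ 2.5 -5.4  2.7] 13.381957619126897 [ 28.   22.5  81.8 -20.1  80.4  16. ]
tip in port [out,up,side] [-96.    0.1   0.8] origin [-0.   0.4  0.6] angle 0.25
wrist tip px [ 320.3 -108.2] org [320.2 187.7] mouth [318.5 187.9]
crop 260 0 3.3333333333333335
side tip px [249.7 180.6] org [271.  169.2] mouth [271.  169.4]
crop 217 148 6.25
scene tip px [465.1 341.6] org [434.3 319.3] mouth [434.1 319.2]
crop 433 309 6.25
```

View pics/i8z.png

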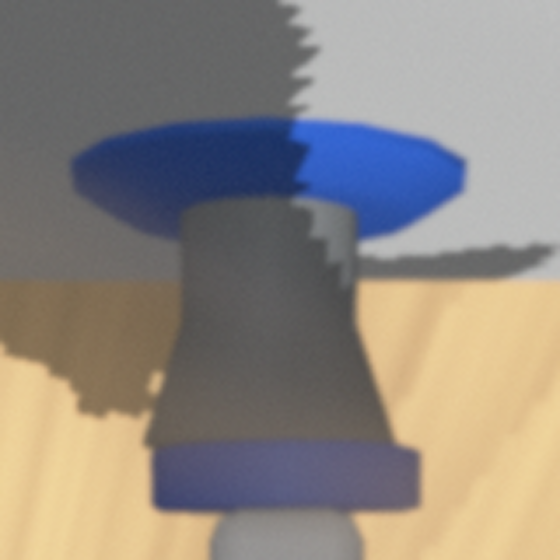

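The collar sits on the mouth. I'll draw the rod straight out.

Call:
move_arm(rows=[[[-0.0097,0.0008,-0.0026,0,0,0],[-0.0193,0.0008,-0.0052,0,0,0],[-0.029,0.0008,-0.0078,0,0,0],[-0.0386,0.0008,-0.0104,0,0,0],[-0.0483,0.0008,-0.0129,0,0,0],[-0.058,0.0008,-0.0155,0,0,0],[-0.0676,0.0008,-0.0181,0,0,0],[-0.0773,0.0008,-0.0207,0,0,0],[-0.0869,0.0008,-0.0233,0,0,0],[-0.0966,0.0008,-0.0259,0,0,0],[-0.1063,0.0008,-0.0285,0,0,0],[-0.1159,0.0008,-0.0311,0,0,0],[-0.1256,0.0008,-0.0336,0,0,0],[-0.1401,0.0008,-0.0375,0,0,0],[-0.1401,0.0008,-0.0375,0,0,0],[-0.1401,0.0008,-0.0375,0,0,0]]])

```text
time: 21.85
tool_pos: [629.5, 124.4, 211.3]
tcp_rot: [179.8, 20.1, 106.2]
ft_force: [0.6, 0.8, -1.2]
finger_gap: 13.2
```

```bash
python3 ins.py j1
python3 - <<'E'
from h import *
p,R=tool()
# final: rod level, yaw chosen
for yaw in (75,90,106.25,120):
    a=np.radians(yaw); d=np.array([np.cos(a),np.sin(a),0]); o=np.array([464,13,100.])-96*d
    p2,R2=tcp_for(o,d,np.array([0,0,1.])); print(yaw,p2.round(),delta(p,R,p2,R2))
E
```

```text
21.85 [629.5 124.4 211.3] [ 0.6  0.8 -1.2] 13.191901547206427 [ 17.6  15.4  81.5 -20.3  83.8   3.7]
tip in port [out,up,side] [48.3  0.6  1. ] origin [144.3   0.9   0.9] angle 0.17
wrist tip px [ 320.2 -108.1] org [320.2 187.8] mouth [ 316.8 -258.5]
crop 260 0 3.3333333333333335
side tip px [282.7 163. ] org [307.2 149.9] mouth [271.  169.4]
crop 250 130 6.25
scene tip px [417.9 307.7] org [384.  283.3] mouth [434.1 319.2]
crop 385 275 6.25
75 [ 426. -129.   89.] (array([-0.1342, -0.2664,  0.1779]), array([ 1.48, 34.24, 31.74]))
90 [ 464. -134.   89.] (array([-0.1488, -0.2312,  0.1833]), array([ 0.79, 34.9 , 16.53]))
106.25 [ 505. -129.   89.] (array([-0.1543, -0.1899,  0.1854]), array([ 0.05, 35.14,  0.04]))
120 [ 538. -115.   89.] (array([-0.1503, -0.1549,  0.184 ]), array([ -0.57,  34.98, -13.91]))
```

View pics/j1wrist.png

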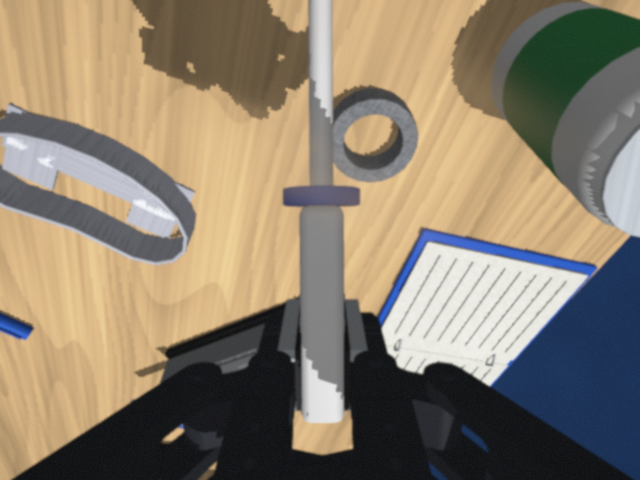

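The rod is out cleanly and still held. Next I'll go level over the dish, first at height.

Run:
```python
from h import *
p,R=tool(); a=TY; d=np.array([np.cos(a),np.sin(a),0]); p2,R2=tcp_for(np.array([464,13,160.])-96*d,d,np.array([0,0,1.]))
print(delta(p,R,p2,R2))
```

```text
(array([-0.175 , -0.1899,  0.1291]), array([ 0.05, 35.14,  0.04]))
```

Call:
move_arm(rows=[[[-0.02,-0.02,0.014,0,3.9,0],[-0.04,-0.043,0.029,0,7.8,0],[-0.06,-0.065,0.044,0,11.7,0],[-0.08,-0.087,0.059,0,15.6,0],[-0.1,-0.109,0.074,0,19.5,0],[-0.12,-0.13,0.088,0,23.4,0],[-0.14,-0.152,0.103,0,27.3,0],[-0.16,-0.174,0.118,0,31.2,0],[-0.17,-0.185,0.126,0,34,0],[-0.175,-0.19,0.129,0,35.1,0],[-0.175,-0.19,0.129,0,35.1,0],[-0.175,-0.19,0.129,0,35.1,0],[-0.175,-0.19,0.129,0,35.1,0]]])

```text
time: 23.3
tool_pos: [506.1, -127.5, 150.1]
tcp_rot: [179.9, -14.9, 106.4]
ft_force: [0.6, 0.1, 0.4]
finger_gap: 13.4
```

```bash
cat > fin.py <<'E'
import sys
from h import *
n=sys.argv[1]; p,R=tool(); x=sensors.sense(); print(x['time'],p.round(1),x['tcp_rot'].round(1),x['ft_force'].round(1))
tp=rodw(p,R,(96,0,0)); o=rodw(p,R,(0,0,0)); z=R@RZ; print('tip',tp.round(1),'tilt',np.degrees(np.arccos(z[2])).round(2),'qd',np.abs(x['qd']).max())
for c in('side','scene','wrist'):
    s=snap(c,n+c); print(c,proj(s,[tp,o]).round(1), proj(s,[464,13,36])[0].round(1))
cv2.imwrite(f'pics/{n}m.png',np.hstack([cv2.resize(cv2.imread(f'pics/{n}side.png')[180:340,200:360],(400,400),interpolation=2),cv2.resize(cv2.imread(f'pics/{n}scene.png')[180:340,250:410],(400,400),interpolation=2)]))
E
python3 fin.py k1
```

```text
23.3 [ 506.1 -127.5  150.1] [179.9 -14.9 106.4] [0.6 0.1 0.4]
tip [464.4  13.9 160.6] tilt 0.17 qd 0.35302319584031083
side [[299.  205.1]
 [336.7 217.2]] [300.9 252.8]
scene [[349.7 225.8]
 [310.1 218.9]] [346.6 262.6]
wrist [[ 320.8 -108.9]
 [ 320.7  185.9]] [319.9  47.9]
```

View pics/k1m.png

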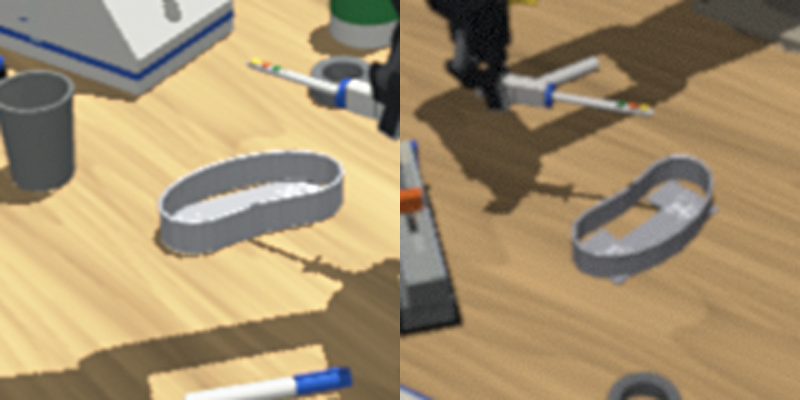

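View pics/k1wrist.png

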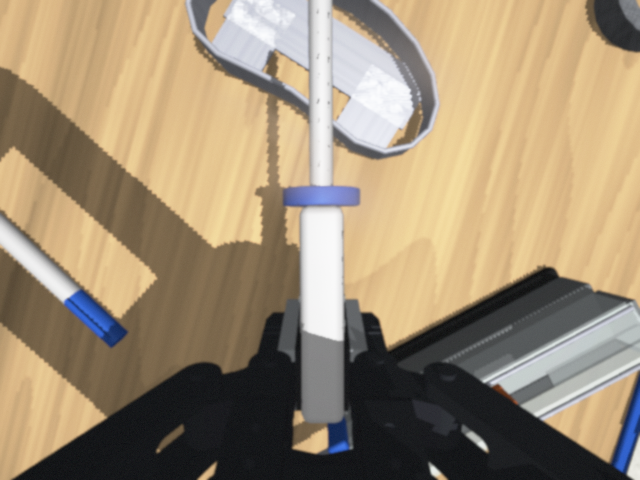

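The tip is above the dish middle: side (299,205) with dish centre (301,254), scene (350,226) with dish centre (347,263). I'll lower 65 mm and settle.

Call:
move_arm(rows=[[[-0.004,0,0.015,0,0,0],[-0.008,0,0.03,0,0,0],[-0.012,0,0.045,0,0,0],[-0.015,0,0.056,0,0,0],[-0.0168,0,0.0628,0,0,0],[-0.0168,0,0.0628,0,0,0],[-0.0168,0,0.0628,0,0,0],[-0.0168,0,0.0628,0,0,0],[-0.0168,0,0.0628,0,0,0],[-0.0168,0,0.0628,0,0,0]]])

```text
time: 24.45
tool_pos: [506.0, -129.0, 85.3]
tcp_rot: [179.9, -14.9, 106.3]
ft_force: [0.4, 0.8, -0.5]
finger_gap: 13.6
```

```bash
python3 fin.py k2
```

```text
24.45 [ 506.  -129.    85.3] [179.9 -14.9 106.3] [ 0.4  0.8 -0.5]
tip [464.6  12.5  95.8] tilt 0.17 qd 0.2523176204358669
side [[300.4 230.6]
 [337.1 243.4]] [300.9 252.8]
scene [[347.6 245.5]
 [309.3 238.6]] [346.6 262.6]
wrist [[ 320.8 -108.8]
 [ 320.7  186.4]] [320.  -10.8]
```

View pics/k2m.png

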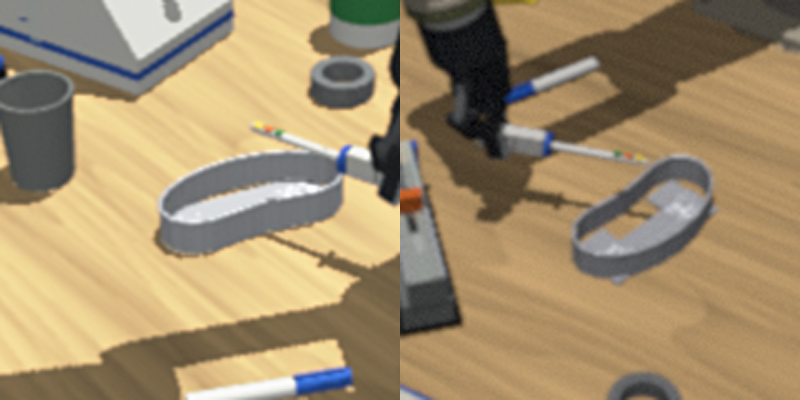

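View pics/k2scene.png

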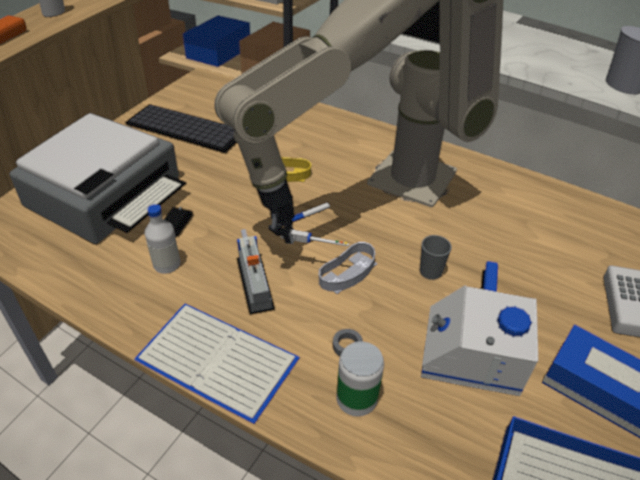

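The tip shows at side (301,230) and scene (349,244), level with pads up. The slide is home and everything else is in place. Handing in.

Run:
```python
from h import *
print(tri([(load('k2side'),(301.2,230.4)),(load('k2scene'),(349.3,243.8))]))
x=sensors.sense(); print(x['time'],x['qd'].round(2),x['finger_gap'])
print(hand_in())
```

```text
(array([462.81067772,  12.42100538,  98.38840369]), [3.3, 3.3])
24.6 [ 0.03  0.15  0.07 -0.   -0.03 -0.1 ] 13.29816563988302
the job is handed in; nothing more can be done
None
```

The job is done and handed in at about 24.6 s. No verdict came back, so the results below are my own checks.

- **Dispenser:** I pushed the orange slide to its stop, where the force reached 10.8 N (the spring alone gives 7 N), and it sprang back when released. I then gripped the handle and drew the rod straight out.
- **Dip tube:** I slid the rod down until the collar sat on the mouth with about 6 N of contact. I held it there for about 1.3 s and drew it out cleanly, with the fingers still gripping.
- **Final pose:** The rod is held still, pads up and tilted about 0.2° from level. Its tip is at about (464, 12, 96) mm from the arm pose. The camera check gives (463, 12, 98) mm.
- **Over the dish:** The dish middle measured about (464, 13) mm, so the tip is within a few millimetres of it sideways and about 60 mm above the rim. No contact force shows, and the last pictures show the dish and everything else in view where they were and the slide home.

**Disagreements:** The two fixed cameras' sight lines missed each other by 6–7 mm on that last tip check. The wrist camera showed a sideways bias of about 2 mm, and in the tube the collar looked about 1.5 mm off-centre on the lip. All of these were within what the fit and the limits allow.

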